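# Set the microscope's lens-guard clearance with a gauge blade

### The arm

A 6-joint arm with a two-finger parallel gripper is mounted at the origin on the work surface. World frame = base frame: x ahead of the robot, y to its left, z up, the work surface at z = 0. Lengths are in mm, angles in degrees, forces in N, time in s.
With the tool pointing down it reaches from about 350 to 850 mm from the base axis. Payload 8.1 kg.
Tool frame: the origin (TCP) lies between the finger pads; the fingertips stand 22 mm ahead of it and the grasp point (between the pads) lies 3 mm ahead of it; z points along the fingers, y is the line along which they close (so a half turn about z gives the same grasp; the last joint's range is limited). The gripper opens to 85 mm and grips with 20 to 120 N. Pads are 22 mm wide; open, the fingers measure 114 mm over their backs; the gripper's body (76 mm by 85 mm) begins 54 mm behind the grasp point. The pads swing forward as they close: fully open they stand 13 mm farther back than shut.
Start: joints at [66.326, 7.471, 85.268, -0, 87.261, -4.893], TCP at [193.155, 568.064, 253.292] pointing down, gripper open.
Joint ranges: [-169.43, 169.43], [-51.17, 129.36], [1.28, 143.12], [-76.62, 256.62], [0, 156.53], [-152.29, 152.29]. Speed limits (degrees/s): [136.94, 136.94, 159.86, 180, 180, 180].

### API

Orientations are given as [roll, pitch, yaw] about the fixed x, y, z axes, in that order (R = Rz(yaw) Ry(pitch) Rx(roll)).
In Python, from bench import r, vision gives the robot as it stands.
- The arm moves only by the tool step_arm, never from a script. Its argument "targets" is a list that holds one entry, the list of rows, each a list of 6 numbers: the shift along the world's x, y, z in mm, then the turn, a rotation vector about the world's x, y, z in rad. In form: [[[x, y, z, rx, ry, rz], ...]]. A call has 1 to 12 rows; each row is the pose to reach, as a shift and turn from the pose commanded when the call began; what a row does not reach only later rows make up. A row lasts 1/12 s, in which the tool goes at most 41.7 mm and 7.16 degrees, less where a joint would pass 70% of its speed; a pose out of reach is approached as far as the arm can. A call with a gripper value outside its range is refused whole. "fingers" is the gripper's target within -1 to 1 (shut at 1, half-way at 0, fully open at -1), set as the call begins (left out, the last holds). The fingers move at their own pace and stop on an object; "newtons" is the grip in N (left out, the last holds). Time passes only in rows, so rows that repeat a pose let the fingers close. It gives the time, the measured TCP pose, the force, the opening and the grip force at its end, in the units of the state.
- r.sense(): the state, without advancing time (a new reading comes with each control period).
- vision.snapshot(name): name is "scene" or "top" or "wrist"; returns a dict with "img" (384x512x3 uint8, blue, green, red), "mtx" (3x3 intrinsics, pixels), "eye" and "attitude" of the camera in the world. Camera axes: x right, y up, looking along -z (the intrinsics and any distortion apply to the point x, -y, -z); pixel columns grow to the right and rows downward; lengths in mm; the calibration is good to about 2 mm. A picture is of the moment at which its call begins. There is no depth.
- r.hand_in(): hands the job in; it is judged then, once.
The state is a dict: "time": time; "joint_pos": joint angles; "qd": joint speeds; "joint_efforts": joint torques, N m; "tool_pos": TCP position; "tcp_rot": TCP orientation; "ft_force": force on the tool from outside, world axes, zero at the start; "wrist_torque": the same for the moment, N m; "finger_gap": finger opening in mm; "grip_force": force on a finger pad.
Only numpy, scipy, OpenCV 4.12 (cv2) and the standard library are available. Lean on these libraries where they do the work, as an engineer would, in place of code of your own. Each camera call takes 0.05 s, during which the arm holds its last target. There are 200 camera calls.

### The job

Set the clearance of the inspection microscope's yellow sprung lens guard with the green-handled gauge blade: turn the black coarse knob until the guard is a few millimetres further from the stage than the blade is thick, then slide the held blade flat along the stage, from the side away from the column, until its end comes out beyond the guard, and let go. Turn the orange fine knob, which raises the stage, at least a tenth of a turn until the guard presses lightly on the blade (about 1 or 2 mm of spring), then grip the blade and draw it slowly straight out, feeling for a light but definite drag. Lay it flat back on the black mat, leaving the clearance as set and disturbing neither the blue-handled blade nor anything else.

Things in the scene. Friction and masses are not known exactly. Their poses are not given: they have to be found in the camera images.
- scope: Inspection microscope, fixed: white base slab 160 x 330 x 18 mm, y -160..170. Origin on the table under the lens axis; z up, +y from lens to column. Column 34 mm square at x 0, y 125. The lens head over the origin is up to 72 mm across, top at most 185 mm high; two eyepieces point to +x, to 95 mm out, at 115 to 185 mm height. The blade goes in from the -y side towards +y.
- stage_top (a point): On the lens axis, on top of the dark stage plate (110 mm in the microscope's x, y -165..70, 8 mm thick, flat) that the blade slides on. 30 mm above the table with the fine knob at 0; the fine knob raises it.
- guard: Yellow round sprung guard under the lens, 42 mm across, edge chamfered. Origin: centre of its flat underside; its height above stage_top is the gap, 20 to 28 mm at the start. A blade pushes it up (to 8 mm) against a spring: 2 N at first touch, then 2 N per mm. Well set, drawing the blade takes roughly 5 to 12 N. Without it the guard hangs on its lower stop.
- knob_axis (a point): On the vertical axis of the two coaxial knobs on top of the column, at mid-height of the black coarse knob (215 mm above the table; 56 mm across, 26 tall, 17 mm of free space under it round a 20 mm neck). The orange fine knob above it: 32 mm across, 28 tall, mid-height 39 mm above this point. Both round, gripped from above at any yaw.
- coarse (a joint): Black coarse knob, rad; grows clockwise seen from above, lowering lens and guard 14 mm per rad; range 0 to 2.0, starts 0 to 0.45. Friction 0.2 N m; stays where left.
- fine (a joint): Orange fine knob, rad; grows clockwise seen from above, raising the stage 3 mm per rad; range 0 to 3.2, starts 0.1 to 0.5. Friction 0.1 N m; stays where left.
- fine_mark (a point): Point on the rim of the orange fine knob, 16 mm from the axis; turns with it.
- blade_grip (a point): Centre of the green handle (80 x 22 x 32 mm tall) of the gauge blade, 16 mm above its flat underside. x points along the blade to its tip, 130 mm ahead; z up. 170 mm long in all, about 180 g; the steel tongue ahead of the handle is 90 mm long, 28 wide, 6 thick (3 on the last 12 mm).
- blade_tip (a point): Middle of the tip of the green blade, on its underside.
- thick_grip (a point): Centre of the blue handle of another, thicker gauge blade (same handle and length, tongue 12 mm) that lies beside the green one on the mat, about 90 mm from it, on either side; a bystander to be left alone.
- mat_top (a point): Middle of the top of the black rubber mat, 210 (x) x 230 mm (y), 4 mm thick, fixed on the table; the two blades lie on it about parallel to its y, tips to +y, middles 45 mm either side of its middle in x. x, y along its sides.
- dish: White plate, 100 mm across, with coins; bystander at the back.
- finds: Clear box, 150 x 200 x 70 mm, with sherds; bystander at the back.
- brushes: Clear jar of brushes, 80 mm across, 170 mm tall; bystander at the back.
- bottle: White bottle, 60 mm across, 150 mm tall; bystander at the back.

How it is judged:
By the outcome, as a careful person would: the job done as asked, in the order asked, and still so for the second after the job is handed in, with the robot touching nothing.
It also fails if it takes over 72 s, if anything falls off the work surface, if the arm or the gripper's body presses on something with over 40 N, if the wrist force passes 120 N, or if a joint passes its speed limit or range.

## Working session

There is one attempt and no reset: what is moved stays moved. The work goes in short steps, Python scripts to look and compute and a tool call to move; the robot and the scene stay as the last step left them, time stands still between calls to the robot, and variables do not carry over. Pictures are saved under pics/ and viewed, at most 13 in all, crops included, and the job is handed in when it is done.

Besides the shell and the picture viewer there is one more tool, called after "Call:" as name(argument=value, ...), one argument or row to a line, values as JSON. step_arm: Moves the arm, as the interface text tells. Its arguments: {"type":"object","properties":{"targets":{"type":"array"},"fingers":{"type":"number"},"newtons":{"type":"number"}},"required":["targets"]}

```bash
mkdir -p pics; ls; cat > h.py <<'E'
import numpy as np,cv2
from bench import r,vision
def snap(n,f):
    s=vision.snapshot(n); cv2.imwrite(f'pics/{f}.png',s['img']); np.savez(f'pics/{f}.npz',**{k:np.asarray(s[k],dtype=float) for k in('mtx','eye','attitude')},img=s['img']); return s
E
python3 - <<'E'
from h import *
for n in("scene","top","wrist"):
    s=snap(n,n+'0'); print(n,{k:(np.round(v,2).tolist() if k!='img' else v.shape) for k,v in s.items()})
a=[cv2.imread(f'pics/{n}0.png') for n in("scene","top")]
cv2.imwrite('pics/both.png',cv2.resize(np.vstack(a),(400,600)))
print(r.sense())
E
```

```text
pics
scene {'img': (384, 512, 3), 'mtx': [[385.13, 0.0, 252.16], [0.0, 385.13, 186.49], [0.0, 0.0, 1.0]], 'eye': [1194.51, 413.0, 1121.26], 'attitude': [37.04, 0.17, 125.59]}
top {'img': (384, 512, 3), 'mtx': [[406.1, 0.0, 256.49], [0.0, 406.1, 189.0], [0.0, 0.0, 1.0]], 'eye': [472.04, 15.05, 1168.31], 'attitude': [8.55, -1.24, -89.07]}
wrist {'img': (384, 512, 3), 'mtx': [[342.55, 0.0, 255.05], [0.0, 342.55, 187.54], [0.0, 0.0, 1.0]], 'eye': [126.18, 591.3, 372.91], 'attitude': [-16.44, 0.12, 71.25]}
{'time': 0.15, 'joint_pos': array([ 6.63258507e+01,  7.50756980e+00,  8.53148621e+01, -4.99653625e-04,
        8.72609277e+01, -4.89106050e+00]), 'qd': array([-0.0418084 , -0.20275869, -0.27404084,  0.02287545, -0.03753771,
       -0.06267788]), 'joint_efforts': array([ 5.89354913e-04, -5.70066369e+01, -5.01157415e+01, -2.15319087e-04,
        9.67265514e-03, -3.76005846e-05]), 'tool_pos': array([192.99725097, 567.70289623, 252.46115401]), 'tcp_rot': array([-1.79916901e+02, -6.61012393e-03,  1.61216931e+02]), 'ft_force': array([0.19667614, 0.10883169, 0.22252395]), 'wrist_torque': array([0.04388425, 0.02924509, 0.04141567]), 'grip_force': 0.0, 'finger_gap': 85.67754029932308}
```

View pics/scene0.png

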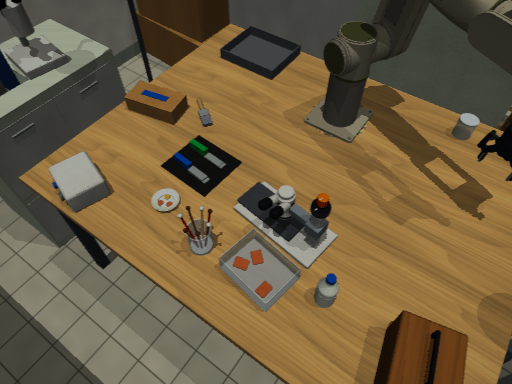

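View pics/top0.png

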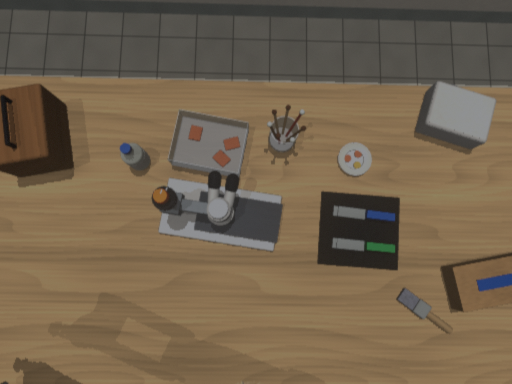

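Scene/top: green blade at top (333..395, 247), blue at (380,215); scope slab corners about (167,180), (282,199), (275,248), (161,233), orange knob about (160,192) in top and (322,198) in scene. Scope axes are nearly the world's.

```bash
cat >> h.py <<'E'
from scipy.spatial.transform import Rotation as Ro
from scipy.optimize import least_squares
def load(f): return dict(np.load(f'pics/{f}.npz'))
def proj(s,P):
    c=(np.atleast_2d(P)-s['eye'])@Ro.from_euler('xyz',s['attitude'],degrees=True).as_matrix()
    K=s['mtx']; return np.c_[K[0,2]+K[0,0]*c[:,0]/-c[:,2],K[1,2]+K[1,1]*c[:,1]/c[:,2]]
def ray(s,uv):
    uv=np.atleast_2d(uv).astype(float);K=s['mtx']
    d=np.c_[(uv[:,0]-K[0,2])/K[0,0],-(uv[:,1]-K[1,2])/K[1,1],-np.ones(len(uv))]
    return d@Ro.from_euler('xyz',s['attitude'],degrees=True).as_matrix().T
def atz(s,uv,z):
    d=ray(s,uv); return s['eye']+d*((z-s['eye'][2])/d[:,2])[:,None]
def tri(s1,p1,s2,p2):
    f=lambda P:np.r_[proj(s1,P)[0]-p1,proj(s2,P)[0]-p2]
    o=least_squares(f,[450,100,50.]);return o.x,np.abs(o.fun).max()
def blob(img,lo,hi,roi=None):
    m=cv2.inRange(cv2.cvtColor(img.astype(np.uint8),cv2.COLOR_BGR2HSV),np.array(lo),np.array(hi))
    if roi: k=np.zeros_like(m);k[roi[1]:roi[3],roi[0]:roi[2]]=1;m=m*k
    n,l,st,c=cv2.connectedComponentsWithStats(m); i=1+np.argmax(st[1:,4]); return c[i],st[i],(l==i).astype(np.uint8)
E
python3 - <<'E'
from h import *
T,S=load('top0'),load('scene0')
for nm,lo,hi,rt,rs in(('green',(50,120,40),(75,255,255),(310,185,410,275),(150,130,250,200)),('blue',(105,120,40),(130,255,255),(310,185,410,275),(150,130,250,200)),('orange',(5,170,120),(18,255,255),(145,180,180,215),(305,185,335,220))):
    a,sa,_=blob(T['img'],lo,hi,rt); b,sb,_=blob(S['img'],lo,hi,rs)
    print(nm,a.round(1),sa,b.round(1),sb,tri(T,a,S,b))
print('slab',atz(T,[(167,180),(282,199),(275,248),(161,233)],18).round())
print('blade',atz(T,[(395,247),(333,243)],10).round(), 'mat',atz(T,[(320,193),(399,195),(398,268),(319,266)],4).round())
cv2.imwrite('pics/z.png',np.hstack([cv2.resize(T['img'].astype(np.uint8)[165:265,145:300],None,fx=2.5,fy=2.5,interpolation=2)[:250,:388],cv2.resize(T['img'].astype(np.uint8)[185:275,310:410],None,fx=2.78,fy=2.78,interpolation=2)[:250,:278]]))
E
```

```text
green [380.2 246.9] [367 242  28  10 218] [198.3 146.4] [190 139  18  17 140] (array([ 486.57351467, -356.07128912,   24.33544842]), np.float64(0.3945093164625746))
blue [380.5 215.2] [367 210  28  11 227] [182.4 160.1] [174 152  18  17 156] (array([ 575.51428819, -359.18519556,   25.12341115]), np.float64(0.45772054906876747))
orange [155.7 194.3] [153 191   6   8  27] [323.3 196.8] [317 193  13   9  89] (array([591.61500549, 218.48961133, 274.85743828]), np.float64(1.2351927578292816))
slab [[667. 249.  18.]
 [618. -80.  18.]
 [479. -62.  18.]
 [515. 259.  18.]]
blade [[ 487. -404.   10.]
 [ 496. -227.   10.]] mat [[ 639. -192.    4.]
 [ 638. -423.    4.]
 [ 429. -413.    4.]
 [ 431. -188.    4.]]
```

View pics/z.png

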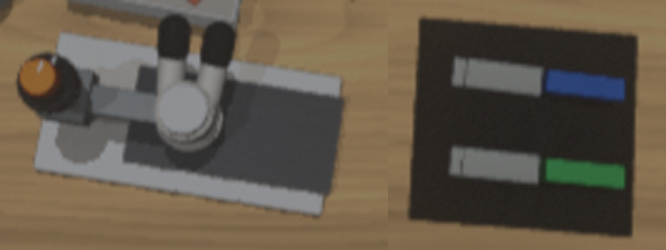

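```bash
python3 - <<'E'
from h import *
T=load('top0')
uv=np.array([(169.8,178.2),(281.4,195.4),(273.4,250.6),(159.4,233)])
M=np.array([(80,170),(80,-160),(-80,-160),(-80,170.)])
def w(p,m,z):
    a=np.radians(p[2]);c,s=np.cos(a),np.sin(a);return np.c_[p[0]+m[:,0]*c-m[:,1]*s,p[1]+m[:,0]*s+m[:,1]*c,np.full(len(m),z)]
o=least_squares(lambda p:(proj(T,w(p,M,18))-uv).ravel(),[565,90,-9]);print(o.x,o.fun.round(1))
print('knob',w(o.x,np.array([(0,125.),(0,0)]),215))
print('knob from ring',atz(T,[(164.2,200.2)],228),'orange',atz(T,[(160.2,197.2)],268),'head',atz(T,[(219,208.5)],180))
E
```

```text
[571.29008758  87.37934742  -7.77096869] [-1.1 -0.6  1.2 -0.2  1.1  0.5 -1.2  0.1]
knob [[588.19178146 211.23140733 215.        ]
 [571.29008758  87.37934742 215.        ]]
knob from ring [[583.36739015 210.84475197 228.        ]] orange [[585.17982916 211.70424941 268.        ]] head [[571.18009711  86.80904941 180.        ]]
```

```bash
cat >> h.py <<'E'
def rot(rpy): return Ro.from_euler('xyz',rpy,degrees=True)
def tilt(yaw,b):  # down tool with yaw, then tilted about the world axis so that the camera looks flatter
    a=np.radians(yaw); ax=np.array([-np.sin(a),np.cos(a),0])
    return Ro.from_rotvec(np.radians(b)*ax)*rot([180,0,yaw])
def turn(to,fr=None):
    fr=fr or rot(r.sense()['tcp_rot']); return (to*fr.inv()).as_rotvec().round(3)
E
python3 - <<'E'
from h import *
s=r.sense()
for b in (45,-45):
  q=tilt(180,b); print(b,q.apply([0,0,1]).round(2),turn(q), q.apply([71,0,-120]).round())
# camera offset in tool frame
w=load('wrist0');R=rot(s['tcp_rot']);print(R.inv().apply(w['eye']-s['tool_pos']),(R.inv()*rot(w['attitude'])).as_euler('xyz',degrees=True))
E
```

```text
45 [ 0.71  0.   -0.71] [-0.127 -0.779  0.311] [-135.    0.   35.]
-45 [-0.71  0.   -0.71] [0.13  0.778 0.31 ] [ 35.  -0. 135.]
[  70.87158286    0.65298479 -120.44152449] [ 1.63550554e+02 -3.71064311e-02  8.99719140e+01]
```

Call:
step_arm(
  targets=[
    [[22,-36,-2,-0.01,-0.065,0.026],[44,-72,-4,-0.02,-0.13,0.052],[66,-108,-6,-0.03,-0.195,0.078],[88,-144,-8,-0.04,-0.26,0.104],[110,-180,-10,-0.05,-0.325,0.13],[132,-216,-12,-0.06,-0.39,0.155],[154,-252,-14,-0.07,-0.455,0.18],[176,-288,-20,-0.08,-0.52,0.207],[198,-324,-30,-0.09,-0.585,0.233],[220,-360,-45,-0.1,-0.65,0.26],[242,-396,-60,-0.115,-0.715,0.285],[264,-432,-75,-0.127,-0.779,0.311]],
  ],
)

```text
time: 1.15
tool_pos: [472.6, 163.2, 206.2]
tcp_rot: [-180.0, 45.2, 179.7]
ft_force: [3.0, 2.7, 2.6]
finger_gap: 85.7
grip_force: 0.0
```

Call:
step_arm(
  targets=[
    [[15,-24,-20,0,0,0],[30,-48,-45,0,0,0],[30,-48,-45,0,0,0],[30,-48,-45,0,0,0]],
  ],
)

```text
time: 1.48
tool_pos: [506.0, 115.9, 149.0]
tcp_rot: [-179.1, 43.3, 179.7]
ft_force: [-0.5, 0.9, 0.5]
finger_gap: 85.5
grip_force: 0.0
```

```bash
python3 - <<'E'
from h import *
s=snap('wrist','w1');print(s['eye'],s['attitude']);q=r.sense();print(q['tool_pos'],q['tcp_rot'],q['joint_pos'],q['time'])
E
```

```text
[372.18582147 118.70743353 187.53707114] [-59.72289228   0.66485895  89.13638587]
[505.93791865 117.27814183 150.12477589] [-179.16098646   43.37057702  179.82146312] [ 14.53248232 -36.8036781  143.09275338 -20.19910511  33.09430522
 -62.0350439 ] 1.5333
```

View pics/w1.png

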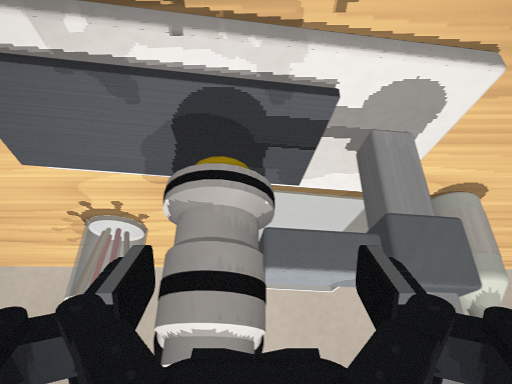

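w1 (image upside-down) shows the guard as a yellow arc at (222,160) under the head ring, near stage corner at (340,92), far one at (300,184). Joint 3 is at its fold limit here, so I'll work from this image and then move on.

```bash
python3 - <<'E'
from h import *
W=load('w1');img=W['img'].astype(np.uint8)
def w(p,m):
    m=np.array(m,float);a=np.radians(p[2]);c,s=np.cos(a),np.sin(a);return np.c_[p[0]+m[:,0]*c-m[:,1]*s,p[1]+m[:,0]*s+m[:,1]*c,m[:,2]]
for p in([571.3,87.4,-7.5],):
    print(proj(W,w(p,[(-55,70,31),(55,70,31),(-80,170,18),(-55,-165,31),(0,0,31),(0,0,55),(-17,108,150)])).round(0))
c,st,m=blob(img,(20,120,60),(35,255,255),(150,120,300,200));print(c,st)
ys,xs=np.nonzero(m);
for x in range(st[0],st[0]+st[2],5): print(x,ys[xs==x].min(),ys[xs==x].max(),end=' | ')
print()
for rad in(18,19.5,21):
  def f(p,z,rad):
    t=np.linspace(0,2*np.pi,400);return proj(W,np.c_[p[0]+rad*np.cos(t),p[1]+rad*np.sin(t),np.full(400,z)])[:,1].min()
  print(rad,[(z,f([571.3,87.4],z,rad).round(1)) for z in(50,54,58,62)])
cv2.imwrite('pics/w1c.png',cv2.resize(img[70:200,130:370],None,fx=3.3,fy=3.3,interpolation=2))
E
```

```text
[[335.  94.]
 [296. 185.]
 [508.  63.]
 [-79.  54.]
 [219. 140.]
 [217. 167.]
 [404. 310.]]
[222.39057239 160.71717172] [195 156  54  13 297]
195 164 164 | 200 160 163 | 205 159 162 | 210 157 162 | 215 156 162 | 220 156 162 | 225 156 163 | 230 157 164 | 235 159 164 | 240 161 165 | 245 164 167 | 
18 [(50, np.float64(145.9)), (54, np.float64(150.8)), (58, np.float64(155.8)), (62, np.float64(160.9))]
19.5 [(50, np.float64(144.5)), (54, np.float64(149.4)), (58, np.float64(154.4)), (62, np.float64(159.5))]
21 [(50, np.float64(143.1)), (54, np.float64(148.0)), (58, np.float64(153.0)), (62, np.float64(158.2))]
```

View pics/w1c.png

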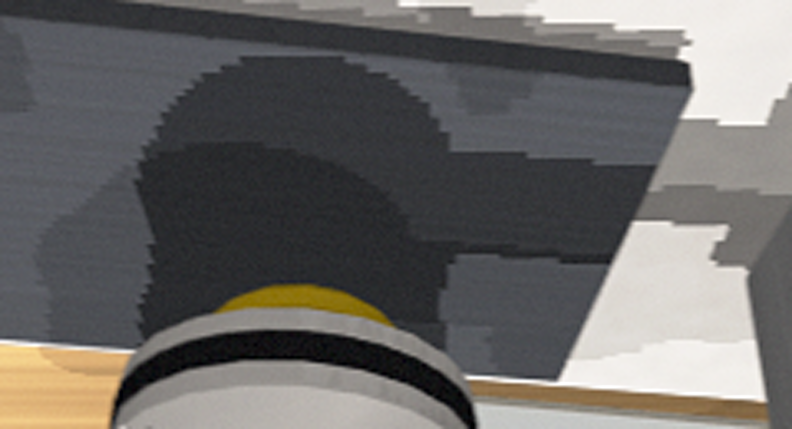

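Guard underside at z≈58, stage ≈31: gap ≈27 mm, so about 1.2 rad of coarse. Going to the knobs.

Call:
step_arm(
  targets=[
    [[0,0,35,0,0,0],[0,5,70,0,0.05,0],[0,15,105,0,0.15,0],[0,25,140,0,0.25,0],[5,35,165,0,0.35,0],[20,50,170,0,0.45,0],[40,70,170,0,0.55,0],[60,85,170,0,0.65,0],[80,95,170,0,0.757,0],[80,95,170,0,0.757,0],[80,95,170,0,0.757,0]],
  ],
)

```text
time: 2.45
tool_pos: [586.8, 215.8, 318.6]
tcp_rot: [-179.1, -0.2, -179.9]
ft_force: [0.4, -0.6, -0.3]
finger_gap: 85.7
grip_force: 0.0
```

```bash
python3 - <<'E'
from h import *
s=snap('wrist','w2');snap('top','top2');q=r.sense();print(q['tool_pos'],q['tcp_rot'],q['joint_pos'],q['time'],turn(rot([180,0,180])))
E
```

```text
[585.66525357 214.93523863 321.2230543 ] [-1.79119352e+02  1.57312769e-01 -1.79910139e+02] [ 15.93583802  10.32482607  75.09808716  -0.89309426  94.66566999
 -74.22477286] 2.55 [ 0.015  0.003 -0.002]
```

View pics/w2.png

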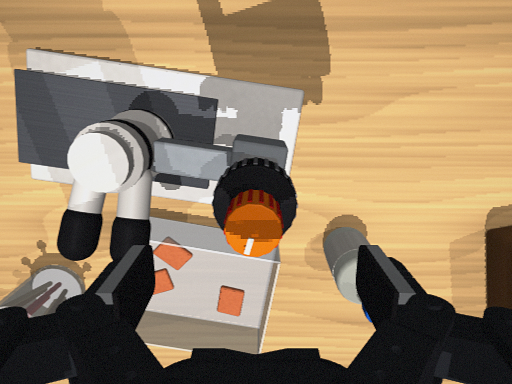

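w2: orange knob top disc centred about (254,229), black knob spanning columns 213–297.

```bash
python3 - <<'E'
from h import *
W=load('w2');T=load('top0');print(W['eye'])
img=W['img'].astype(np.uint8)
hsv=cv2.cvtColor(img,cv2.COLOR_BGR2HSV)
c,st,m=blob(img,(8,200,200),(20,255,255),(215,180,300,270));print(c,st,hsv[240,270],hsv[200,250])
e=cv2.fitEllipse(max(cv2.findContours(m,0,1)[0],key=cv2.contourArea));print(e)
for z in(262,268,274): print(z,atz(W,[c,e[0]],z).round(1))
t=np.linspace(0,6.28,60)
for (x,y) in((584,213),(586,212),(588,211),(586,215)):
    P=proj(W,np.c_[x+28*np.cos(t),y+28*np.sin(t),np.full(60,215)]);print(x,y,P.min(0).round(),P.max(0).round(), proj(W,[(x,y,268)]).round())
print(tri(T,(160.2,197.2),W,np.array(e[0])))
E
```

```text
[516.47878576 217.96384712 439.45327142]
[250.58471761 244.67607973] [224 229  56  28 602] [ 14 236 211] [  1 236 109]
((249.81687927246094, 243.41392517089844), (22.288204193115234, 54.980438232421875), 99.6667251586914)
262 [[601.9 212.6 262. ]
 [601.2 212.2 262. ]]
268 [[599.1 212.8 268. ]
 [598.3 212.4 268. ]]
274 [[596.2 213.  274. ]
 [595.4 212.6 274. ]]
584 213 [212. 150.] [294. 228.] [[251. 219.]]
586 212 [211. 153.] [293. 231.] [[249. 222.]]
588 211 [210. 156.] [291. 234.] [[247. 226.]]
586 215 [215. 153.] [297. 231.] [[255. 223.]]
(array([587.1404614 , 212.85138688, 290.85938182]), np.float64(2.727519389459701))
```

Call:
step_arm(
  targets=[
    [[1,0,-25,0.015,0,0],[3,0,-50,0.015,0,0],[3,0,-75,0.015,0,0],[3,0,-97,0.015,0,0],[3,0,-97,0.015,0,0],[3,0,-97,0.015,0,0]],
  ],
)

```text
time: 3.05
tool_pos: [587.6, 213.8, 225.0]
tcp_rot: [-180.0, 0.1, -180.0]
ft_force: [0.4, -0.4, 0.0]
finger_gap: 85.7
grip_force: 0.0
```

Call:
step_arm(
  targets=[
    [[0,0,0,0,0,0],[0,0,0,0,0,0],[0,0,0,0,0,0],[0,0,0,0,0,0],[0,0,0,0,0,0],[0,0,0,0,0,0]],
  ],
  fingers=0.6,
  newtons=30,
)

```text
time: 3.55
tool_pos: [590.3, 213.8, 227.5]
tcp_rot: [179.9, 0.3, 180.0]
ft_force: [-3.3, 0.2, 8.3]
finger_gap: 55.5
grip_force: 30.6
```

```bash
python3 - <<'E'
from h import *
q=r.sense();print({k:np.round(v,2) for k,v in q.items()})
E
```

```text
{'time': np.float64(3.55), 'joint_pos': array([ 1.524e+01,  1.212e+01,  8.278e+01, -1.000e-02,  8.474e+01,
       -7.473e+01]), 'qd': array([-0.02, -0.15,  0.13,  0.08, -0.06, -0.01]), 'joint_efforts': array([-6.400e-01, -5.602e+01, -4.692e+01, -1.700e-01, -1.340e+00,
        4.000e-02]), 'tool_pos': array([590.26, 213.82, 227.52]), 'tcp_rot': array([179.92,   0.35, 179.97]), 'ft_force': array([-3.34,  0.25,  8.33]), 'wrist_torque': array([-0.11,  0.6 ,  0.06]), 'grip_force': np.float64(30.59), 'finger_gap': np.float64(55.51)}
```

Call:
step_arm(
  targets=[
    [[0,0,0,0,0,-0.05],[0,0,0,0,0,-0.15],[0,0,0,0,0,-0.25],[0,0,0,0,0,-0.35],[0,0,0,0,0,-0.47],[0,0,0,0,0,-0.59],[0,0,0,0,0,-0.71],[0,0,0,0,0,-0.83],[0,0,0,0,0,-0.95],[0,0,0,0,0,-1.05],[0,0,0,0,0,-1.15],[0,0,0,0,0,-1.15]],
  ],
  newtons=45,
)

```text
time: 4.55
tool_pos: [589.9, 213.4, 227.6]
tcp_rot: [179.8, 0.2, 113.7]
ft_force: [-6.1, -2.7, 10.5]
finger_gap: 54.6
grip_force: 46.0
```

Call:
step_arm(
  targets=[
    [[0,0,0,0,0,0],[0,0,0,0,0,0]],
  ],
)

```text
time: 4.72
tool_pos: [590.0, 213.3, 227.7]
tcp_rot: [179.8, 0.2, 114.0]
ft_force: [-5.9, -2.9, 11.3]
finger_gap: 54.6
grip_force: 46.0
```

```bash
python3 - <<'E'
from h import *
q=r.sense();print({k:np.round(v,2) for k,v in q.items()})
E
```

```text
{'time': np.float64(4.72), 'joint_pos': array([15.28, 12.19, 82.68, -0.15, 84.92, -8.75]), 'qd': array([ 0.04, -0.09,  0.01, -0.02,  0.02, -0.05]), 'joint_efforts': array([  0.43, -55.11, -47.18,   0.29,  -2.51,  -0.21]), 'tool_pos': array([589.96, 213.35, 227.66]), 'tcp_rot': array([179.82,   0.18, 114.05]), 'ft_force': array([-5.93, -2.87, 11.32]), 'wrist_torque': array([-0.52,  1.15, -0.27]), 'grip_force': np.float64(46.0), 'finger_gap': np.float64(54.58)}
```

Call:
step_arm(
  targets=[
    [[0,0,0,0,0,-0.05],[0,0,0,0,0,-0.1],[0,0,0,0,0,-0.1]],
  ],
)

```text
time: 4.97
tool_pos: [589.9, 213.3, 227.6]
tcp_rot: [179.8, 0.2, 108.2]
ft_force: [-5.8, -2.4, 11.0]
finger_gap: 54.8
grip_force: 46.0
```

Call:
step_arm(
  targets=[
    [[0,0,0,0,0,0],[0,0,0,0,0,0],[0,0,0,0,0,0],[0,0,30,0,0,0],[0,0,65,0,0,0],[0,0,90,0,0,0],[0,0,90,0,0,0]],
  ],
  fingers=-1,
)

```text
time: 5.55
tool_pos: [591.7, 214.1, 322.0]
tcp_rot: [179.4, 0.2, 108.4]
ft_force: [0.9, -0.1, 1.2]
finger_gap: 85.5
grip_force: 0.0
```

```bash
python3 - <<'E'
from h import *
q=r.sense();print({k:np.round(v,2) for k,v in q.items() if k in('tool_pos','tcp_rot','joint_pos','time','ft_force')}, turn(tilt(165,40)))
E
```

```text
{'time': np.float64(5.55), 'joint_pos': array([15.29, 10.42, 74.91, -0.12, 94.02, -3.07]), 'tool_pos': array([591.68, 214.1 , 321.99]), 'tcp_rot': array([1.7936e+02, 1.6000e-01, 1.0835e+02]), 'ft_force': array([ 0.9 , -0.12,  1.22])} [-0.504 -0.519  0.943]
```

```bash
python3 - <<'E'
from h import *
print(turn(tilt(190,40)))
E
```

```text
[-0.397 -0.643  1.359]
```

Call:
step_arm(
  targets=[
    [[-8,-12,0,-0.032,-0.051,0.109],[-16,-24,0,-0.064,-0.103,0.217],[-24,-36,0,-0.095,-0.154,0.326],[-32,-48,0,-0.127,-0.206,0.435],[-40,-60,0,-0.159,-0.257,0.544],[-48,-72,-5,-0.191,-0.309,0.652],[-56,-84,-15,-0.222,-0.36,0.761],[-64,-96,-25,-0.254,-0.412,0.87],[-72,-108,-35,-0.286,-0.463,0.978],[-80,-120,-50,-0.318,-0.514,1.087],[-84,-130,-65,-0.349,-0.566,1.196],[-86,-137,-80,-0.375,-0.607,1.282]],
  ],
)

```text
time: 6.55
tool_pos: [503.2, 77.3, 235.9]
tcp_rot: [178.5, 38.0, -176.1]
ft_force: [-0.4, -0.2, -0.3]
finger_gap: 85.2
grip_force: 0.0
```

```bash
python3 - <<'E'
from h import *
q=r.sense();print(q['tool_pos'],q['joint_pos'],turn(tilt(190,40)))
E
```

```text
[503.24206356  77.27922249 235.86342004] [  0.56874329 -44.24876061 135.79400522   4.5589978   50.68260548
 -95.48390509] [-0.016 -0.038  0.091]
```

Call:
step_arm(
  targets=[
    [[2,0,-20,-0.016,-0.038,0.09],[4,0,-40,-0.016,-0.038,0.09],[8,0,-60,-0.016,-0.038,0.09],[10,0,-80,-0.016,-0.038,0.09],[10,0,-90,-0.016,-0.038,0.09],[10,0,-90,-0.016,-0.038,0.09],[10,0,-90,-0.016,-0.038,0.09]],
  ],
)

```text
time: 7.13
tool_pos: [513.1, 77.6, 145.5]
tcp_rot: [179.8, 39.7, -170.5]
ft_force: [0.7, 0.3, 0.2]
finger_gap: 85.1
grip_force: 0.0
```

```bash
cat >> h.py <<'E'
def w(p,m):
    m=np.array(m,float);a=np.radians(p[2]);c,s=np.cos(a),np.sin(a);return np.c_[p[0]+m[:,0]*c-m[:,1]*s,p[1]+m[:,0]*s+m[:,1]*c,m[:,2]]
E
python3 - <<'E'
from h import *
W=snap('wrist','w3');img=W['img'];q=r.sense();print(q['time'],q['tool_pos'],q['joint_pos'],W['eye'])
p=[572,88,-7.3]
print(proj(W,w(p,[(-55,70,31),(55,70,31),(-80,170,18),(-55,-165,31),(0,0,31),(0,0,41)])).round(0))
c,st,m=blob(img,(18,120,40),(38,255,255),(100,80,400,260));print(c,st)
ys,xs=np.nonzero(m)
for x in range(st[0],st[0]+st[2],5): print(x,ys[xs==x].min(),ys[xs==x].max(),end=' | ')
t=np.linspace(0,2*np.pi,400)
for rad in(18,19.5,21): print(rad,[(z,proj(W,np.c_[p[0]+rad*np.cos(t),p[1]+rad*np.sin(t),np.full(400,z)])[:,1].min().round(1)) for z in(38,40,42,44,46)])
cv2.imwrite('pics/w3c.png',cv2.resize(img[60:260,80:340],None,fx=3,fy=3,interpolation=2))
E
```

```text
7.1833 [513.82144966  77.55553867 146.88211644] [  -2.18363842  -37.19274321  142.1116837    12.97625013   36.58406518
 -109.54447781] [383.83446364  55.49669341 192.31705768]
[[383. 117.]
 [311. 202.]
 [527. 109.]
 [-40.  14.]
 [255. 149.]
 [255. 160.]]
[258.11267606 144.74647887] [243 143  31   4  71]
243 146 146 | 248 145 146 | 253 144 145 | 258 143 145 | 263 144 145 | 268 144 146 | 273 146 146 | 18 [(38, np.float64(140.1)), (40, np.float64(142.3)), (42, np.float64(144.6)), (44, np.float64(146.9)), (46, np.float64(149.2))]
19.5 [(38, np.float64(138.6)), (40, np.float64(140.8)), (42, np.float64(143.1)), (44, np.float64(145.4)), (46, np.float64(147.8))]
21 [(38, np.float64(137.0)), (40, np.float64(139.3)), (42, np.float64(141.6)), (44, np.float64(143.9)), (46, np.float64(146.2))]
```

View pics/w3c.png

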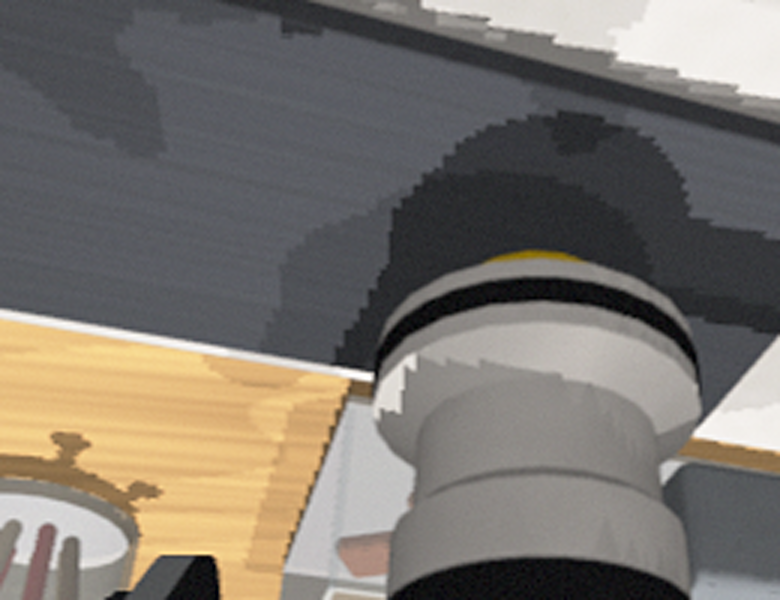

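Guard edge at row 143 gives z≈42, gap ≈11 mm; a little more coarse turn (≈0.13 rad) is wanted.

```bash
python3 - <<'E'
from h import *
print(turn(rot([180,0,175])))
E
```

```text
[-0.031  0.696 -0.245]
```

Call:
step_arm(
  targets=[
    [[-2,0,35,0,0,0],[-5,0,70,0,0,0],[-5,0,105,0,0,0],[-5,10,140,0,0,0],[-5,40,165,0,0,0]],
  ],
)

```text
time: 7.6
tool_pos: [509.9, 115.2, 318.3]
tcp_rot: [179.9, 40.3, -170.7]
ft_force: [0.8, -0.1, 0.4]
finger_gap: 85.4
grip_force: 0.0
```

Call:
step_arm(
  targets=[
    [[8,12,0,-0.004,0.08,-0.03],[18,24,0,-0.008,0.17,-0.06],[30,38,0,-0.012,0.26,-0.09],[42,52,0,-0.016,0.35,-0.12],[54,66,0,-0.02,0.44,-0.15],[66,80,0,-0.024,0.53,-0.19],[75,90,0,-0.028,0.62,-0.22],[80,97,0,-0.031,0.696,-0.245],[80,97,0,-0.031,0.696,-0.245],[80,97,0,-0.031,0.696,-0.245]],
  ],
)

```text
time: 8.43
tool_pos: [589.6, 214.8, 310.5]
tcp_rot: [-180.0, -0.0, 175.0]
ft_force: [0.2, 0.6, 0.1]
finger_gap: 85.6
grip_force: 0.0
```

```bash
python3 - <<'E'
from h import *
q=r.sense();print(q['tool_pos'],q['tcp_rot'],q['joint_pos'],turn(rot([180,0,175])))
E
```

```text
[589.61636607 214.83306129 310.46335513] [-1.79984177e+02 -3.24411492e-02  1.75001242e+02] [ 1.53417978e+01  1.08554434e+01  7.56065405e+01 -3.56699993e-03
  9.35739345e+01 -6.96596700e+01] [ 0.    -0.001 -0.   ]
```

Call:
step_arm(
  targets=[
    [[0,-1,-28,0,0,0],[0,-1,-56,0,0,0],[0,-1,-83,0,0,0],[0,-1,-83,0,0,0],[0,-1,-83,0,0,0]],
  ],
)

```text
time: 8.85
tool_pos: [587.3, 213.1, 228.6]
tcp_rot: [-180.0, -0.0, 175.0]
ft_force: [0.6, -0.2, 0.1]
finger_gap: 85.1
grip_force: 0.0
```

Call:
step_arm(
  targets=[
    [[0,0,0,0,0,0],[0,0,0,0,0,0],[0,0,0,0,0,0],[0,0,0,0,0,0],[0,0,0,0,0,0],[0,0,0,0,0,-0.04],[0,0,0,0,0,-0.09],[0,0,0,0,0,-0.13],[0,0,0,0,0,-0.13],[0,0,0,0,0,-0.13]],
  ],
  fingers=0.6,
  newtons=45,
)

```text
time: 9.68
tool_pos: [589.8, 213.8, 232.1]
tcp_rot: [179.9, 0.2, 167.5]
ft_force: [-3.4, -1.9, 9.0]
finger_gap: 54.4
grip_force: 46.5
```

Call:
step_arm(
  targets=[
    [[0,0,0,0,0,0],[0,0,0,0,0,0],[0,0,0,0,0,0],[0,0,30,0,0,0],[0,0,65,0,0,0],[0,0,90,0,0,0]],
  ],
  fingers=-1,
)

```text
time: 10.18
tool_pos: [588.6, 213.6, 320.5]
tcp_rot: [180.0, 0.0, 167.5]
ft_force: [1.4, 0.2, 0.5]
finger_gap: 85.4
grip_force: 0.0
```

```bash
python3 - <<'E'
from h import *
S=load('scene0');T=load('top0')
# green blade: handle top face fit in both views with pose (x,y,yaw), z of mat 4
q=r.sense();print(q['tool_pos'],q['tcp_rot'],q['joint_pos'])
for X in(480,500):
  print(X, proj(T,[(X,-356,36)]),proj(S,[(X,-356,36)]))
E
```

```text
[588.6249374  213.57497413 320.46435617] [1.79961898e+02 3.11795326e-02 1.67537010e+02] [ 1.52419754e+01  1.04997808e+01  7.49759813e+01  1.92967677e-02
  9.44789184e+01 -6.22935301e+01]
480 [[381.31753559 249.3653612 ]] [[198.7076303  143.25791943]]
500 [[381.10453555 242.10395468]] [[195.31839289 146.36357402]]
```

Call:
step_arm(
  targets=[
    [[-7,-40,0,0,0,-0.11],[-14,-80,0,0,0,-0.22],[-21,-120,0,0,0,-0.33],[-28,-160,0,0,0,-0.44],[-35,-200,0,0,0,-0.55],[-43,-240,0,0,0,-0.66],[-50,-280,0,0,0,-0.77],[-57,-320,0,0,0,-0.88],[-64,-360,0,0,0,-0.99],[-71,-400,-10,0,0,-1.1],[-78,-439,-20,0,0,-1.21],[-85,-475,-35,0,0,-1.32]],
  ],
)

```text
time: 11.18
tool_pos: [503.3, -264.1, 284.3]
tcp_rot: [179.8, 0.1, 91.6]
ft_force: [0.8, -0.4, 0.5]
finger_gap: 85.4
grip_force: 0.0
```

Call:
step_arm(
  targets=[
    [[-6,-28,-25,0,0,-0.085],[-12,-56,-50,0,0,-0.085],[-15,-84,-80,0,0,-0.085],[-15,-84,-80,0,0,-0.085],[-15,-84,-80,0,0,-0.085]],
  ],
)

```text
time: 11.6
tool_pos: [486.7, -345.8, 200.2]
tcp_rot: [-179.8, -0.2, 86.9]
ft_force: [0.4, 0.5, -0.1]
finger_gap: 85.0
grip_force: 0.0
```

```bash
python3 - <<'E'
from h import *
W=snap('wrist','w4');q=r.sense();print(q['time'],q['tool_pos'],q['tcp_rot'],q['joint_pos'],W['eye'])
c,st,m=blob(W['img'],(50,120,30),(75,255,255));print(c,st,cv2.minAreaRect(np.argwhere(m)[:,::-1].astype(np.float32)))
E
```

```text
11.65 [ 488.09092898 -345.43849893  202.48268146] [-1.79942432e+02 -9.92959456e-02  8.69628194e+01] [-4.02257363e+01  8.85380189e+00  8.90932051e+01  4.47259152e-02
  8.21588754e+01 -3.71947483e+01] [ 492.2722118  -274.12683957  321.00245467]
[256.36135146 180.87721467] [ 243  135   29   93 2427] ((256.72650146484375, 181.08099365234375), (27.14575958251953, 92.32601165771484), 1.2453641891479492)
```

View pics/w4.png

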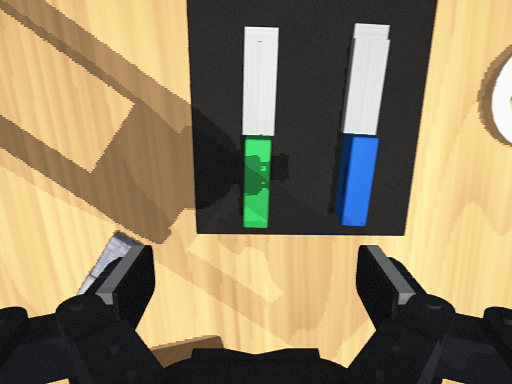

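w4: tip at (261,28), handle front end at row 135, rear at (256,227).

```bash
python3 - <<'E'
from h import *
W=load('w4')
print('tip',atz(W,[(245,28),(278,28)],7).round(1),'rear top',atz(W,[(244,227),(268,227)],36).round(1),'front',atz(W,[(243,136.5),(271.5,136.5)],10).round(1),atz(W,[(243,136.5),(271.5,136.5)],36).round(1))
print('mat',atz(W,[(197,233),(405,235),(434,0)],4).round(1))
def f(p):
    a=np.radians(p[2]);c,s=np.cos(a),np.sin(a);m=np.array([(130,14,7),(130,-14,7),(-40,11,36),(-40,-11,36),(40,14,10),(40,-14,10)],float)
    return proj(W,np.c_[p[0]+m[:,0]*c-m[:,1]*s,p[1]+m[:,0]*s+m[:,1]*c,m[:,2]])-np.array([(245,28),(278,28),(244,227),(268,227),(243,136),(274,136)])
o=least_squares(lambda p:f(p).ravel(),[488,-356,87]);print(o.x,o.fun.round(1))
E
```

```text
tip [[ 485.3 -225.5    7. ]
 [ 513.  -227.     7. ]] rear top [[ 474.9 -393.3   36. ]
 [ 496.4 -394.4   36. ]] front [[ 478.  -315.9   10. ]
 [ 503.8 -317.2   10. ]] [[ 479.2 -312.4   36. ]
 [ 502.8 -313.6   36. ]]
mat [[ 425.4 -410.7    4. ]
 [ 633.7 -423.7    4. ]
 [ 643.2 -212.3    4. ]]
[ 488.83862662 -355.39246981   85.4485475 ] [-0.2 -1.   0.1 -0.1 -0.2  1.2  0.3  1.8 -0.  -1.1 -0.1 -0.3]
```

Call:
step_arm(
  targets=[
    [[0,-5,-40,0,0,-0.027],[1,-10,-80,0,0,-0.027],[1,-10,-120,0,0,-0.027],[1,-10,-150,0,0,-0.027],[1,-10,-168,0,0,-0.027],[1,-10,-168,0,0,-0.027],[1,-10,-168,0,0,-0.027]],
  ],
)

```text
time: 12.23
tool_pos: [490.4, -354.7, 36.2]
tcp_rot: [180.0, -0.0, 85.6]
ft_force: [-0.3, 0.2, 0.8]
finger_gap: 85.5
grip_force: 0.0
```

Call:
step_arm(
  targets=[
    [[0,0,0,0,0,0],[0,0,0,0,0,0]],
  ],
)

```text
time: 12.4
tool_pos: [491.7, -356.6, 38.7]
tcp_rot: [179.7, 0.2, 85.5]
ft_force: [-0.2, -0.3, 1.1]
finger_gap: 85.3
grip_force: 0.0
```

Call:
step_arm(
  targets=[
    [[-1,0,-5,0,0,0],[-1,0,-5,0,0,0],[-1,0,-5,0,0,0]],
  ],
)

```text
time: 12.65
tool_pos: [488.6, -355.6, 30.6]
tcp_rot: [180.0, 0.0, 85.5]
ft_force: [-0.6, -0.4, -1.2]
finger_gap: 85.2
grip_force: 0.0
```

```bash
python3 - <<'E'
from h import *
for i in range(4):
    W=vision.snapshot('wrist');q=r.sense();print(q['tool_pos'].round(2),q['joint_pos'].round(3),W['eye'].round(1))
E
```

```text
[ 488.56 -355.54   30.5 ] [-4.0916e+01  2.0184e+01  9.5000e+01  2.1000e-02  6.4796e+01 -3.6405e+01] [ 495.4 -283.6  151.2]
[ 488.57 -355.57   30.46] [-4.0919e+01  2.0191e+01  9.4996e+01  2.5000e-02  6.4794e+01 -3.6406e+01] [ 495.4 -283.6  151.1]
[ 488.55 -355.53   30.35] [-4.0917e+01  2.0202e+01  9.4996e+01  2.3000e-02  6.4793e+01 -3.6406e+01] [ 495.3 -283.6  151. ]
[ 488.54 -355.52   30.28] [-4.0918e+01  2.0209e+01  9.4996e+01  2.5000e-02  6.4789e+01 -3.6408e+01] [ 495.3 -283.6  150.9]
```

Call:
step_arm(
  targets=[
    [[0,0,0,0,0,0],[0,0,0,0,0,0],[0,0,0,0,0,0],[0,0,0,0,0,0],[0,0,0,0,0,0],[0,0,0,0,0,0],[0,0,0,0,0,0],[0,0,0,0,0,0],[0,0,0,0,0,0]],
  ],
  fingers=1,
  newtons=50,
)

```text
time: 13.6
tool_pos: [488.6, -355.6, 30.3]
tcp_rot: [180.0, -0.0, 85.5]
ft_force: [0.9, -0.2, 1.0]
finger_gap: 21.2
grip_force: 50.1
```

```bash
python3 - <<'E'
from h import *
q=r.sense();print({k:np.round(v,2) for k,v in q.items()})
E
```

```text
{'time': np.float64(13.6), 'joint_pos': array([-4.092e+01,  2.021e+01,  9.499e+01,  2.000e-02,  6.478e+01,
       -3.641e+01]), 'qd': array([-0.03,  0.09, -0.07, -0.14, -0.03,  0.06]), 'joint_efforts': array([  0.22, -60.52, -42.37,   0.1 ,   0.11,  -0.  ]), 'tool_pos': array([ 488.64, -355.59,   30.33]), 'tcp_rot': array([179.97,  -0.  ,  85.48]), 'ft_force': array([ 0.86, -0.25,  0.96]), 'wrist_torque': array([-0.06, -0.04,  0.03]), 'grip_force': np.float64(50.13), 'finger_gap': np.float64(21.23)}
```

Call:
step_arm(
  targets=[
    [[0,0,15,0,0,0],[0,0,40,0,0,0],[4,20,60,0,0,-0.01],[12,55,65,0,0,-0.02],[21,95,65,0,0,-0.04],[30,135,65,0,0,-0.058],[39,175,65,0,0,-0.058],[48,213,60,0,0,-0.058],[55,243,50,0,0,-0.058],[58,257,40,0,0,-0.058],[58,257,34,0,0,-0.058],[58,257,34,0,0,-0.058]],
  ],
)

```text
time: 14.6
tool_pos: [545.0, -97.3, 62.0]
tcp_rot: [-179.8, -0.0, 82.3]
ft_force: [-1.3, -1.1, -2.0]
finger_gap: 21.2
grip_force: 49.6
```

```bash
python3 - <<'E'
from h import *
for i in range(3):
    S=snap('scene','s5');q=r.sense();print(q['time'],q['tool_pos'].round(2),q['tcp_rot'].round(2),q['ft_force'].round(2),q['wrist_torque'].round(2),q['finger_gap'])
cv2.imwrite('pics/s5c.png',cv2.resize(S['img'][150:270,180:350],None,fx=4.4,fy=4.4,interpolation=2))
E
```

```text
14.65 [545.43 -98.37  62.95] [-1.7987e+02 -1.0000e-02  8.2210e+01] [-0.55 -0.22 -2.13] [-0.12  0.04  0.05] 20.977021285170984
14.7 [546.04 -99.11  63.82] [-179.95   -0.     82.15] [ 0.48 -0.16 -1.48] [-0.1  -0.03  0.04] 21.073662873576975
14.75 [546.46 -99.57  64.39] [179.99   0.    82.1 ] [ 0.34 -0.35 -1.06] [-0.11 -0.01  0.  ] 21.3666050529961
```

View pics/s5c.png

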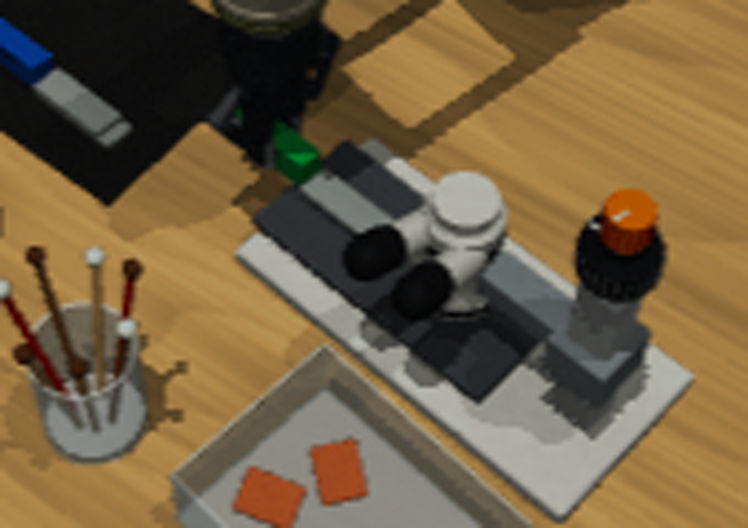

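s5c: green blade held over the front of the stage, tongue roughly along the centre line towards the head. Lower until touch.

Call:
step_arm(
  targets=[
    [[0,0,-2,0,0,0],[0,0,-4,0,0,0],[0,0,-5,0,0,0],[0,0,-5,0,0,0],[0,0,-5,0,0,0],[0,0,-5,0,0,0]],
  ],
)

```text
time: 15.25
tool_pos: [546.6, -98.6, 59.2]
tcp_rot: [180.0, -0.0, 82.2]
ft_force: [0.1, -0.3, -2.4]
finger_gap: 21.1
grip_force: 49.6
```

Call:
step_arm(
  targets=[
    [[0,0,-0.5,0,0,0],[0,0,-1,0,0,0],[0,0,-1,0,0,0],[0,0,-1,0,0,0]],
  ],
)

```text
time: 15.58
tool_pos: [546.5, -98.4, 58.1]
tcp_rot: [180.0, -0.0, 82.2]
ft_force: [-0.2, -0.3, -2.9]
finger_gap: 20.9
grip_force: 49.6
```

Call:
step_arm(
  targets=[
    [[0,0,-0.5,0,0,0],[0,0,-1,0,0,0],[0,0,-1,0,0,0],[0,0,-1,0,0,0]],
  ],
)

```text
time: 15.92
tool_pos: [546.5, -98.4, 57.1]
tcp_rot: [180.0, -0.0, 82.2]
ft_force: [-0.2, 0.3, -1.1]
finger_gap: 21.1
grip_force: 49.6
```

Call:
step_arm(
  targets=[
    [[0,0,-0.3,0,0,0],[0,0,-0.6,0,0,0],[0,0,-0.6,0,0,0],[0,0,-0.6,0,0,0]],
  ],
)

```text
time: 16.25
tool_pos: [546.6, -98.5, 56.7]
tcp_rot: [180.0, -0.0, 82.2]
ft_force: [-0.2, -0.3, -0.6]
finger_gap: 21.2
grip_force: 49.9
```

Call:
step_arm(
  targets=[
    [[0,0,-0.3,0,0,0],[0,0,-0.6,0,0,0],[0,0,-0.6,0,0,0],[0,0,-0.6,0,0,0]],
  ],
)

```text
time: 16.58
tool_pos: [546.7, -98.5, 56.6]
tcp_rot: [180.0, -0.0, 82.2]
ft_force: [-2.7, -0.3, 5.6]
finger_gap: 20.9
grip_force: 50.8
```

```bash
python3 - <<'E'
from h import *
q=r.sense();print({k:np.round(v,2) for k,v in q.items()})
E
```

```text
{'time': np.float64(16.58), 'joint_pos': array([-1.5510e+01,  1.1260e+01,  1.0266e+02,  2.0000e-02,  6.6050e+01,
       -7.6900e+00]), 'qd': array([ 0.02, -0.04,  0.19, -0.03,  0.04, -0.01]), 'joint_efforts': array([  0.14, -52.14, -43.37,   0.16,  -1.17,   0.08]), 'tool_pos': array([546.69, -98.52,  56.56]), 'tcp_rot': array([ 1.7997e+02, -1.0000e-02,  8.2170e+01]), 'ft_force': array([-2.67, -0.31,  5.58]), 'wrist_torque': array([0.12, 0.52, 0.03]), 'grip_force': np.float64(50.78), 'finger_gap': np.float64(20.92)}
```

Call:
step_arm(
  targets=[
    [[0,0,0.3,0,0,0],[0.4,3,0.3,0,0,0],[0.8,6,0.3,0,0,0],[1.2,9,0.3,0,0,0],[1.6,12,0.3,0,0,0],[2.1,15,0.3,0,0,0],[2.5,18,0.3,0,0,0],[2.9,21,0.3,0,0,0],[3.3,24,0.3,0,0,0],[3.7,27,0.3,0,0,0],[4.1,30,0.3,0,0,0],[4.1,30,0.3,0,0,0]],
  ],
)

```text
time: 17.58
tool_pos: [551.1, -67.9, 56.6]
tcp_rot: [179.9, -0.0, 82.2]
ft_force: [-0.2, -1.1, 6.2]
finger_gap: 21.2
grip_force: 50.7
```

Call:
step_arm(
  targets=[
    [[0.4,3,0,0,0,0],[0.8,6,0,0,0,0],[1.2,9,0,0,0,0],[1.6,12,0,0,0,0],[2.1,15,0,0,0,0],[2.5,18,0,0,0,0],[2.9,21,0,0,0,0],[3.3,24,0,0,0,0],[3.7,27,0,0,0,0],[4.1,30,0,0,0,0],[4.1,30,0,0,0,0]],
  ],
)

```text
time: 18.5
tool_pos: [555.1, -37.9, 56.6]
tcp_rot: [180.0, -0.0, 82.2]
ft_force: [-0.4, -3.2, 6.0]
finger_gap: 21.2
grip_force: 50.7
```

Call:
step_arm(
  targets=[
    [[0.4,3,0.2,0,0,0],[0.8,6,0.2,0,0,0],[1.2,9,0.2,0,0,0],[1.6,12,0.2,0,0,0],[2.1,15,0.2,0,0,0],[2.5,18,0.2,0,0,0],[2.9,21,0.2,0,0,0],[3.3,24,0.2,0,0,0],[3.7,27,0.2,0,0,0],[4.2,31,0.2,0,0,0],[4.2,31,0.2,0,0,0],[4.2,31,0.2,0,0,0]],
  ],
)

```text
time: 19.5
tool_pos: [559.1, -6.6, 56.7]
tcp_rot: [180.0, -0.1, 82.2]
ft_force: [0.3, -1.3, 5.6]
finger_gap: 20.9
grip_force: 50.6
```

```bash
python3 - <<'E'
from h import *
q=r.sense();print({k:np.round(v,2) for k,v in q.items()})
E
```

```text
{'time': np.float64(19.5), 'joint_pos': array([-5.9600e+00,  1.1770e+01,  1.0206e+02,  6.0000e-02,  6.6130e+01,
        1.8300e+00]), 'qd': array([ 0.02, -0.09,  0.15,  0.16, -0.06, -0.1 ]), 'joint_efforts': array([ 5.500e-01, -5.168e+01, -4.134e+01,  2.500e-01, -3.000e-02,
        2.000e-02]), 'tool_pos': array([559.15,  -6.59,  56.66]), 'tcp_rot': array([ 1.7997e+02, -6.0000e-02,  8.2180e+01]), 'ft_force': array([ 0.27, -1.33,  5.62]), 'wrist_torque': array([-0.13,  0.  ,  0.05]), 'grip_force': np.float64(50.59), 'finger_gap': np.float64(20.95)}
```

Call:
step_arm(
  targets=[
    [[0,0,0.5,0,0,0],[0,0,1,0,0,0],[0,0,1.3,0,0,0],[0,0,1.5,0,0,0],[0,0,1.5,0,0,0],[0,0,1.5,0,0,0]],
  ],
)

```text
time: 20.0
tool_pos: [558.3, -7.2, 57.3]
tcp_rot: [-179.9, -0.0, 82.2]
ft_force: [-0.7, 0.6, -3.9]
finger_gap: 21.3
grip_force: 49.5
```

Call:
step_arm(
  targets=[
    [[0,0,0.3,0,0,0],[0,0,0.5,0,0,0],[0,0,0.5,0,0,0],[0,0,0.5,0,0,0]],
  ],
)

```text
time: 20.33
tool_pos: [558.5, -7.4, 58.1]
tcp_rot: [-180.0, -0.0, 82.2]
ft_force: [-1.2, 1.8, -4.2]
finger_gap: 21.3
grip_force: 49.3
```

Call:
step_arm(
  targets=[
    [[0,0,0.3,0,0,0],[0,0,0.5,0,0,0],[0,0,0.5,0,0,0],[0,0,0.5,0,0,0]],
  ],
)

```text
time: 20.67
tool_pos: [558.6, -7.4, 58.7]
tcp_rot: [-180.0, -0.0, 82.2]
ft_force: [-1.1, 1.4, -6.7]
finger_gap: 21.3
grip_force: 49.3
```

```bash
python3 - <<'E'
from h import *
q=r.sense();print({k:np.round(v,2) for k,v in q.items()})
E
```

```text
{'time': np.float64(20.67), 'joint_pos': array([-6.0200e+00,  1.1580e+01,  1.0204e+02,  2.0000e-02,  6.6410e+01,
        1.8000e+00]), 'qd': array([ 0.05, -0.03, -0.15, -0.13, -0.13,  0.06]), 'joint_efforts': array([-1.140e+00, -5.841e+01, -4.815e+01, -3.000e-02, -7.400e-01,
        1.700e-01]), 'tool_pos': array([558.6 ,  -7.36,  58.71]), 'tcp_rot': array([-1.7997e+02, -2.0000e-02,  8.2170e+01]), 'ft_force': array([-1.13,  1.44, -6.7 ]), 'wrist_torque': array([-0.12,  0.39,  0.17]), 'grip_force': np.float64(49.26), 'finger_gap': np.float64(21.27)}
```

```bash
python3 - <<'E'
from h import *
S=snap('scene','s6');T=snap('wrist','w6');print(T['eye'],T['attitude'])
for i in range(3):
    q=r.sense();print(q['time'],q['tool_pos'].round(2),q['ft_force'].round(2),q['wrist_torque'].round(2)); vision.snapshot('top')
a=cv2.resize(S['img'][150:270,200:350],(640,512),interpolation=2)[:,:440];b=cv2.resize(T['img'],None,fx=.7,fy=.7)
c=np.zeros((512,800,3),np.uint8);c[:,:440]=a;c[:269,440:798]=b[:,:358];cv2.imwrite('pics/c6.png',c)
E
```

```text
[569.65541979  64.10143271 179.30956885] [-1.64365362e+01 -4.30933968e-03 -7.80538897e+00]
20.7667 [558.7   -7.42  58.78] [-2.79  0.68 -5.26] [-0.18  0.39  0.21]
20.8167 [558.73  -7.45  58.82] [-0.89  0.97 -6.63] [-0.15  0.4   0.25]
20.8667 [558.76  -7.45  58.85] [-1.98  0.77 -6.52] [-0.22  0.43  0.17]
```

View pics/c6.png

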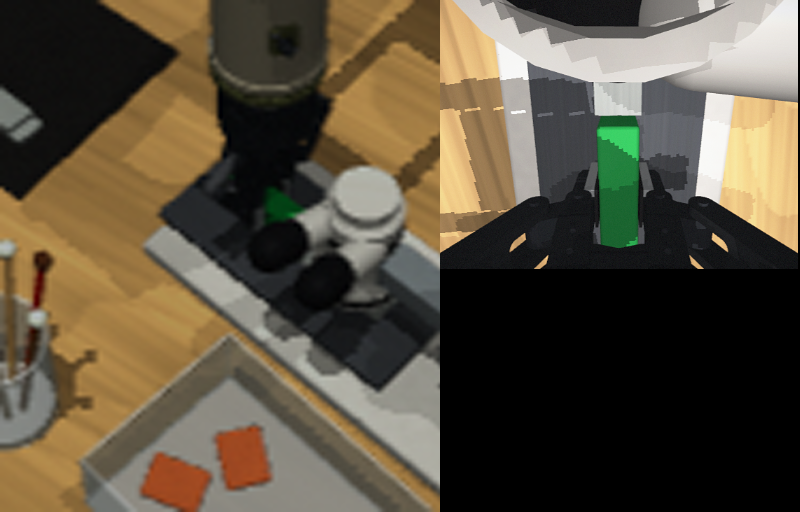

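Touch felt about 1 mm above the stage-resting height: clearance only ≈1 mm (the chamfer fooled the camera). I'll draw the blade back clear of the guard, park it on the stage, back the coarse knob off ≈2.2 mm, and reinsert.

Call:
step_arm(
  targets=[
    [[0,0,-1,0,0,0],[0,0,-2,0,0,0],[0,0,-2,0,0,0],[-1,-7,-2,0,0,0],[-2,-14,-2,0,0,0],[-3,-22,-2,0,0,0],[-4,-30,-2,0,0,0],[-5.2,-38,-2,0,0,0],[-6.3,-46,-2,0,0,0],[-7.4,-54,-2,0,0,0],[-8.5,-62,-2,0,0,0],[-9.9,-72,-2,0,0,0]],
  ],
)

```text
time: 21.92
tool_pos: [549.0, -80.2, 57.1]
tcp_rot: [180.0, -0.0, 82.2]
ft_force: [-0.0, 1.4, -2.0]
finger_gap: 21.0
grip_force: 49.6
```

Call:
step_arm(
  targets=[
    [[0,0,0,0,0,0],[0,0,-0.3,0,0,0],[0,0,-0.3,0,0,0]],
  ],
)

```text
time: 22.17
tool_pos: [549.1, -79.5, 56.7]
tcp_rot: [180.0, -0.0, 82.1]
ft_force: [1.2, 0.3, -1.2]
finger_gap: 21.1
grip_force: 49.7
```

Call:
step_arm(
  targets=[
    [[0,0,-0.3,0,0,0],[0,0,-0.3,0,0,0],[0,0,-0.3,0,0,0],[0,0,-0.3,0,0,0],[0,0,35,0,0,0],[0,0,75,0,0,0],[0,0,115,0,0,0],[0,0,155,0,0,0],[0,10,195,0,0,0],[4,40,225,0,0,0],[8,75,245,0,0,0],[13,115,250,0,0,0]],
  ],
  fingers=-1,
)

```text
time: 23.17
tool_pos: [563.8, 35.9, 312.8]
tcp_rot: [179.5, -0.1, 82.0]
ft_force: [1.1, 0.1, 0.4]
finger_gap: 85.2
grip_force: 0.0
```

Call:
step_arm(
  targets=[
    [[6,40,0,0,0,0],[12,80,0,0,0,0],[18,120,0,0,0,0],[24,155,0,0,0,0],[28,178,0,0,0,0],[28,178,-20,0,0,0],[28,178,-20,0,0,0],[28,178,-20,0,0,0]],
  ],
)

```text
time: 23.83
tool_pos: [589.0, 213.5, 285.1]
tcp_rot: [-179.8, 0.1, 82.2]
ft_force: [-0.4, 0.2, -0.1]
finger_gap: 85.3
grip_force: 0.0
```

```bash
python3 - <<'E'
from h import *
W=snap('wrist','w7')
q=r.sense();print(q['time'],q['tool_pos'],q['tcp_rot'],q['joint_pos'])
T=snap('top','top7')
c,st,m=blob(T['img'],(50,120,40),(75,255,255));print(c,atz(T,[c],46))
E
```

```text
23.8833 [589.61237574 213.12582493 286.32811319] [-1.79933524e+02  3.22905885e-02  8.21549488e+01] [ 1.51910238e+01  1.10653159e+01  7.78600487e+01 -3.70372769e-03
  9.11484460e+01  2.30360219e+01]
[282.24698795 222.01204819] [[550.32618904 -79.14943314  46.        ]]
```

Call:
step_arm(
  targets=[
    [[0,0.5,-30,0,0,0],[0,0.5,-58,0,0,0],[0,0.5,-61,0,0,0],[0,0.5,-61,0,0,0]],
  ],
)

```text
time: 24.27
tool_pos: [589.0, 212.9, 224.3]
tcp_rot: [-179.8, 0.1, 82.1]
ft_force: [0.5, 0.2, 1.3]
finger_gap: 85.5
grip_force: 0.0
```

Call:
step_arm(
  targets=[
    [[0,0,0,0,0,0],[0,0,0,0,0,0],[0,0,0,0,0,0],[0,0,0,0,0,0],[0,0,0,0,0,0],[0,0,0,0,0,0.05],[0,0,0,0,0,0.1],[0,0,0,0,0,0.15],[0,0,0,0,0,0.17],[0,0,0,0,0,0.17]],
  ],
  fingers=0.6,
  newtons=45,
)

```text
time: 25.1
tool_pos: [589.8, 214.5, 228.9]
tcp_rot: [179.9, -0.1, 92.0]
ft_force: [-9.3, -0.8, 9.4]
finger_gap: 54.8
grip_force: 48.6
```

Call:
step_arm(
  targets=[
    [[0,0,0,0,0,0],[0,0,0,0,0,0],[0,0,0,0,0,0],[0,0,30,0,0,0],[0,0,65,0,0,-0.1],[0,0,90,0,0,-0.17],[-6,-35,95,0,0,-0.17],[-12,-75,95,0,0,-0.17],[-18,-115,95,0,0,-0.17],[-24,-155,95,0,0,-0.17],[-30,-195,95,0,0,-0.17],[-35,-232,85,0,0,-0.17]],
  ],
  fingers=-1,
)

```text
time: 26.1
tool_pos: [555.5, -20.2, 313.5]
tcp_rot: [179.7, -0.0, 82.2]
ft_force: [0.9, 0.1, 0.6]
finger_gap: 85.3
grip_force: 0.0
```

Call:
step_arm(
  targets=[
    [[-3,-30,-10,0,0,0],[-5,-58,-30,0,0,0],[-5.5,-61,-70,0,0,0],[-5.5,-61,-110,0,0,0],[-5.5,-61,-150,0,0,0],[-5.5,-61,-190,0,0,0],[-5.5,-61,-225,0,0,0],[-5.5,-61,-240,0,0,0],[-5.5,-61,-240,0,0,0],[-5.5,-61,-240,0,0,0]],
  ],
)

```text
time: 26.93
tool_pos: [549.2, -78.9, 70.4]
tcp_rot: [-179.9, -0.0, 82.2]
ft_force: [0.5, -0.4, 0.9]
finger_gap: 85.2
grip_force: 0.0
```

```bash
python3 - <<'E'
from h import *
for i in range(4):
    W=snap('wrist','w8');q=r.sense();print(q['time'],q['tool_pos'].round(1),q['tcp_rot'].round(2),q['ft_force'].round(1))
c,st,m=blob(W['img'],(50,120,30),(75,255,255),(150,50,360,384));print(c,st,cv2.minAreaRect(np.argwhere(m)[:,::-1].astype(np.float32)))
print(proj(W,[(549.1,-79.5,62),(549.1+130*.136,-79.5+130*.991,33)]))
ys,xs=np.nonzero(m);top=[(xs[ys==y].min(),xs[ys==y].max()) for y in range(st[1],st[1]+st[3],8)];print(top)
E
```

```text
26.9833 [550.6 -79.2  72.1] [179.88  -0.    82.16] [ 0.8 -0.9  0.3]
27.0333 [551.3 -79.4  73.1] [179.78   0.    82.16] [ 0.5 -0.1 -0.4]
27.0833 [551.6 -79.4  73.4] [1.7973e+02 1.0000e-02 8.2160e+01] [-0.3  0.8  0.4]
27.1333 [551.5 -79.4  73.4] [1.7973e+02 1.0000e-02 8.2160e+01] [ 0.3 -1.  -0.5]
[248.99541951 245.49391129] [ 221  158   55  180 8951] ((248.0, 247.5), (179.0, 54.0), 90.0)
[[246.35725489 263.01364286]
 [245.43909057 -61.65612962]]
[(np.int64(237), np.int64(270)), (np.int64(225), np.int64(272)), (np.int64(222), np.int64(275)), (np.int64(221), np.int64(274)), (np.int64(222), np.int64(274)), (np.int64(222), np.int64(274)), (np.int64(222), np.int64(275)), (np.int64(223), np.int64(275)), (np.int64(223), np.int64(274)), (np.int64(224), np.int64(274)), (np.int64(224), np.int64(274)), (np.int64(224), np.int64(273)), (np.int64(224), np.int64(273)), (np.int64(225), np.int64(273)), (np.int64(225), np.int64(273)), (np.int64(226), np.int64(273)), (np.int64(226), np.int64(273)), (np.int64(226), np.int64(273)), (np.int64(227), np.int64(273)), (np.int64(227), np.int64(273)), (np.int64(227), np.int64(273)), (np.int64(228), np.int64(273)), (np.int64(228), np.int64(272))]
```

Call:
step_arm(
  targets=[
    [[-1,0,-8,0,0,0],[-1,0,-14,0,0,0],[-1,0,-14,0,0,0],[-1,0,-14,0,0,0],[-1,0,-14,0,0,0]],
  ],
)

```text
time: 27.55
tool_pos: [548.4, -78.9, 56.5]
tcp_rot: [-180.0, -0.0, 82.2]
ft_force: [-0.4, -0.8, -0.7]
finger_gap: 85.6
grip_force: 0.0
```

Call:
step_arm(
  targets=[
    [[0,0,0,0,0,0],[0,0,0,0,0,0],[0,0,0,0,0,0]],
  ],
)

```text
time: 27.8
tool_pos: [548.7, -79.0, 56.9]
tcp_rot: [180.0, -0.0, 82.2]
ft_force: [-0.1, 0.5, 0.1]
finger_gap: 85.5
grip_force: 0.0
```

Right height again; grip and slide in.

Call:
step_arm(
  targets=[
    [[0,0,0,0,0,0],[0,0,0,0,0,0],[0,0,0,0,0,0],[0,0,0,0,0,0],[0,0,0,0,0,0],[0,0,0,0,0,0],[0,0,0,0,0,0],[0,0,0,0,0,0],[0,0,0,0,0,0]],
  ],
  fingers=1,
  newtons=50,
)

```text
time: 28.55
tool_pos: [548.6, -79.0, 56.8]
tcp_rot: [180.0, -0.0, 82.2]
ft_force: [-1.2, -0.6, 2.6]
finger_gap: 21.4
grip_force: 52.4
```

Call:
step_arm(
  targets=[
    [[0.4,3,0,0,0,0],[0.8,6,0,0,0,0],[1.2,9,0,0,0,0],[1.6,12,0,0,0,0],[2.1,15,0,0,0,0],[2.5,18,0,0,0,0],[2.9,21,0,0,0,0],[3.3,24,0,0,0,0],[3.7,27,0,0,0,0],[4.2,31,0,0,0,0],[4.8,35,0,0,0,0],[4.8,35,0,0,0,0]],
  ],
)

```text
time: 29.55
tool_pos: [553.6, -43.0, 56.8]
tcp_rot: [180.0, -0.1, 82.2]
ft_force: [-0.4, 0.1, 4.4]
finger_gap: 21.3
grip_force: 52.9
```

Call:
step_arm(
  targets=[
    [[0.5,4,0,0,0,0],[1.1,8,0,0,0,0],[1.6,12,0,0,0,0],[2.2,16,0,0,0,0],[2.7,20,0,0,0,0],[3.3,24,0,0,0,0],[3.8,28,0,0,0,0],[4.4,32,0,0,0,0],[5,36,0,0,0,0],[5.2,38,0,0,0,0],[5.2,38,0,0,0,0],[5.2,38,0,0,0,0]],
  ],
)

```text
time: 30.55
tool_pos: [558.7, -5.2, 56.8]
tcp_rot: [180.0, -0.1, 82.2]
ft_force: [0.2, -0.9, 4.9]
finger_gap: 21.1
grip_force: 53.0
```

```bash
python3 - <<'E'
from h import *
q=r.sense();print({k:np.round(v,2) for k,v in q.items()})
E
```

```text
{'time': np.float64(30.55), 'joint_pos': array([-5.8200e+00,  1.1700e+01,  1.0213e+02,  5.0000e-02,  6.6140e+01,
        1.9800e+00]), 'qd': array([-0.18,  0.07, -0.  ,  0.07,  0.03, -0.11]), 'joint_efforts': array([ 7.100e-01, -5.164e+01, -4.133e+01,  3.700e-01,  1.000e-02,
        2.000e-02]), 'tool_pos': array([558.71,  -5.21,  56.81]), 'tcp_rot': array([ 1.7997e+02, -5.0000e-02,  8.2180e+01]), 'ft_force': array([ 0.15, -0.91,  4.94]), 'wrist_torque': array([-0.17,  0.08, -0.06]), 'grip_force': np.float64(52.96), 'finger_gap': np.float64(21.06)}
```

Call:
step_arm(
  targets=[
    [[0,0,0.8,0,0,0],[0,0,1.5,0,0,0],[0,0,2,0,0,0],[0,0,2,0,0,0],[0,0,2,0,0,0],[0,0,2,0,0,0]],
  ],
)

```text
time: 31.05
tool_pos: [558.3, -5.8, 58.4]
tcp_rot: [-180.0, -0.0, 82.2]
ft_force: [-0.0, -0.5, -2.7]
finger_gap: 21.3
grip_force: 52.1
```

Call:
step_arm(
  targets=[
    [[0,0,0.4,0,0,0],[0,0,0.4,0,0,0],[0,0,0.4,0,0,0]],
  ],
)

```text
time: 31.3
tool_pos: [558.5, -6.0, 59.1]
tcp_rot: [180.0, -0.0, 82.2]
ft_force: [0.0, 0.1, -1.4]
finger_gap: 21.2
grip_force: 52.1
```

Call:
step_arm(
  targets=[
    [[0,0,0.4,0,0,0],[0,0,0.4,0,0,0],[0,0,0.4,0,0,0]],
  ],
)

```text
time: 31.55
tool_pos: [558.6, -5.9, 59.5]
tcp_rot: [180.0, -0.0, 82.2]
ft_force: [0.3, 1.2, -2.2]
finger_gap: 21.3
grip_force: 52.0
```

Call:
step_arm(
  targets=[
    [[0,0,0.4,0,0,0],[0,0,0.4,0,0,0],[0,0,0.4,0,0,0]],
  ],
)

```text
time: 31.8
tool_pos: [558.5, -5.9, 59.8]
tcp_rot: [180.0, -0.0, 82.2]
ft_force: [0.0, -1.2, -2.5]
finger_gap: 21.2
grip_force: 51.8
```

```bash
python3 - <<'E'
from h import *
for i in range(3):
    q=r.sense();print(q['time'],q['tool_pos'].round(2),q['ft_force'].round(2),q['wrist_torque'].round(2)); vision.snapshot('top')
E
```

```text
31.8 [558.49  -5.92  59.79] [ 0.03 -1.24 -2.54] [-0.15 -0.06  0.03]
31.85 [558.48  -5.93  59.8 ] [-0.32  0.21 -2.79] [-0.14 -0.05 -0.07]
31.9 [558.52  -5.96  59.82] [-1.08  0.35 -1.87] [-0.11 -0.01 -0.08]
```

Call:
step_arm(
  targets=[
    [[0,0,0.4,0,0,0],[0,0,0.4,0,0,0],[0,0,0.4,0,0,0]],
  ],
)

```text
time: 32.2
tool_pos: [558.5, -5.9, 60.2]
tcp_rot: [180.0, -0.0, 82.2]
ft_force: [1.0, 0.5, -4.2]
finger_gap: 21.2
grip_force: 51.7
```

Call:
step_arm(
  targets=[
    [[0,0,0.4,0,0,0],[0,0,0.4,0,0,0],[0,0,0.4,0,0,0]],
  ],
)

```text
time: 32.45
tool_pos: [558.5, -5.9, 60.5]
tcp_rot: [180.0, -0.0, 82.2]
ft_force: [1.2, 1.0, -4.6]
finger_gap: 21.0
grip_force: 51.6
```

```bash
python3 - <<'E'
from h import *
for i in range(3):
    q=r.sense();print(q['time'],q['tool_pos'].round(2),q['ft_force'].round(2),q['wrist_torque'].round(2)); vision.snapshot('top')
E
```

```text
32.45 [558.45  -5.91  60.54] [ 1.21  0.98 -4.59] [-0.21 -0.06 -0.08]
32.5 [558.46  -5.88  60.56] [ 0.95  1.21 -5.01] [-0.23 -0.12 -0.08]
32.55 [558.48  -5.95  60.58] [ 0.03  0.53 -4.84] [-0.2  -0.06 -0.03]
```

Call:
step_arm(
  targets=[
    [[0,0,-1.3,0,0,0],[0,0,-2.6,0,0,0],[0,0,-3.6,0,0,0],[0,0,-3.6,0,0,0],[0,0,-3.6,0,0,0],[0,0,-3.6,0,0,0]],
  ],
)

```text
time: 33.1
tool_pos: [558.7, -6.0, 57.2]
tcp_rot: [180.0, -0.0, 82.2]
ft_force: [0.2, 0.4, -2.3]
finger_gap: 21.3
grip_force: 51.9
```

Call:
step_arm(
  targets=[
    [[0,0,0,0,0,0],[0,0,0,0,0,0],[0,0,0,0,0,0],[0,0,0,0,0,0],[0,0,35,0,0,0],[0,-3,75,0,0,0],[0,-3,115,0,0,0],[0,-3,155,0,0,0],[0,-3,195,0,0,0.1],[0,0,235,0,0,0.2],[3,25,265,0,0,0.32],[8,60,275,0,0,0.44]],
  ],
  fingers=-1,
)

```text
time: 34.1
tool_pos: [568.4, 52.6, 339.5]
tcp_rot: [179.5, 0.2, 107.5]
ft_force: [0.6, 0.1, 0.9]
finger_gap: 85.8
grip_force: 0.0
```

Call:
step_arm(
  targets=[
    [[4,30,0,0,0,0.12],[8,60,0,0,0,0.24],[12,90,0,0,0,0.36],[16,115,0,0,0,0.48],[20,140,0,0,0,0.6],[22,157,0,0,0,0.72],[23,159,0,0,0,0.84],[23,159,0,0,0,0.96],[23,159,0,0,0,1.08],[23,159,0,0,0,1.19],[23,159,0,0,0,1.19],[23,159,0,0,0,1.19]],
  ],
)

```text
time: 35.1
tool_pos: [589.5, 213.1, 332.1]
tcp_rot: [180.0, -0.0, 175.4]
ft_force: [-0.3, -0.0, 0.5]
finger_gap: 85.6
grip_force: 0.0
```

```bash
python3 - <<'E'
from h import *
W=snap('wrist','w9');q=r.sense();print(q['time'],q['tool_pos'],q['tcp_rot'],q['joint_pos'],W['eye'])
img=W['img'];hsv=cv2.cvtColor(img,cv2.COLOR_BGR2HSV)
c,st,m=blob(img,(0,170,60),(22,255,255),(180,130,340,300));print(c,st)
print(proj(W,[(589.5,213.8,268),(589.5,213.8,240),(589.5,197.8,268),(589.5,229.8,268)]))
T=snap('top','top9');c,st,m=blob(T['img'],(50,120,40),(75,255,255));print(c,atz(T,[c],46))
E
```

```text
35.15 [589.54018017 213.04220661 332.11280039] [ 1.79983888e+02 -1.25313414e-02  1.75319914e+02] [ 1.51726762e+01  1.06164942e+01  7.36461744e+01  1.95080815e-02
  9.57436460e+01 -7.01452852e+01] [519.09953245 219.20896368 452.65745175]
[256.4318618  209.38502879] [ 229  179   56   62 2605]
[[255.62073806 214.48283427]
 [255.56435558 199.13908666]
 [227.95286422 216.57372003]
 [283.39235256 212.38410874]]
[255.50561798 217.94382022] [[560.25995896  -5.01074396  46.        ]]
```

Call:
step_arm(
  targets=[
    [[0,0.7,-30,0,0,0],[0,0.7,-60,0,0,0],[0,0.7,-71,0,0,0],[0,0.7,-71,0,0,0],[0,0.7,-71,0,0,0]],
  ],
)

```text
time: 35.62
tool_pos: [589.2, 213.6, 261.0]
tcp_rot: [-180.0, -0.1, 175.5]
ft_force: [0.4, -0.3, 1.0]
finger_gap: 85.4
grip_force: 0.0
```

Call:
step_arm(
  targets=[
    [[0,0,0,0,0,0],[0,0,0,0,0,0],[0,0,0,0,0,0],[0,0,0,0,0,0],[0,0,0,0,0,0],[0,0,0,0,0,0],[0,0,0,0,0,0],[0,0,0,0,0,0]],
  ],
  fingers=0.9,
  newtons=40,
)

```text
time: 36.28
tool_pos: [590.0, 213.8, 262.4]
tcp_rot: [180.0, 0.1, 175.6]
ft_force: [-1.1, -0.5, 5.2]
finger_gap: 30.7
grip_force: 39.6
```

```bash
python3 - <<'E'
from h import *
q=r.sense();print({k:np.round(v,2) for k,v in q.items()})
E
```

```text
{'time': np.float64(36.28), 'joint_pos': array([ 1.523e+01,  1.142e+01,  7.994e+01,  1.000e-02,  8.855e+01,
       -7.032e+01]), 'qd': array([-0.06,  0.07,  0.06, -0.06, -0.05,  0.02]), 'joint_efforts': array([  0.17, -57.14, -47.53,   0.15,  -0.39,  -0.  ]), 'tool_pos': array([589.99, 213.82, 262.4 ]), 'tcp_rot': array([1.7996e+02, 9.0000e-02, 1.7555e+02]), 'ft_force': array([-1.15, -0.51,  5.22]), 'wrist_torque': array([-0.18,  0.15, -0.04]), 'grip_force': np.float64(39.56), 'finger_gap': np.float64(30.73)}
```

Call:
step_arm(
  targets=[
    [[0,0,0,0,0,-0.06],[0,0,0,0,0,-0.17],[0,0,0,0,0,-0.28],[0,0,0,0,0,-0.39],[0,0,0,0,0,-0.5],[0,0,0,0,0,-0.61],[0,0,0,0,0,-0.72],[0,0,0,0,0,-0.83],[0,0,0,0,0,-0.94],[0,0,0,0,0,-1.05],[0,0,0,0,0,-1.16],[0,0,0,0,0,-1.27]],
  ],
)

```text
time: 37.28
tool_pos: [589.8, 213.6, 262.4]
tcp_rot: [179.9, 0.0, 102.5]
ft_force: [-2.7, -2.1, 7.5]
finger_gap: 30.7
grip_force: 39.7
```

Call:
step_arm(
  targets=[
    [[0,0,0,0,0,-0.1],[0,0,0,0,0,-0.2],[0,0,0,0,0,-0.29],[0,0,0,0,0,-0.34],[0,0,0,0,0,-0.34],[0,0,0,0,0,-0.34],[0,0,0,0,0,-0.34]],
  ],
)

```text
time: 37.87
tool_pos: [589.7, 213.6, 262.4]
tcp_rot: [179.9, -0.0, 83.3]
ft_force: [-3.1, -1.2, 6.6]
finger_gap: 30.8
grip_force: 39.8
```

```bash
python3 - <<'E'
from h import *
q=r.sense();print({k:np.round(v,2) for k,v in q.items()})
E
```

```text
{'time': np.float64(37.87), 'joint_pos': array([ 1.523e+01,  1.138e+01,  7.998e+01, -1.000e-02,  8.856e+01,
        2.194e+01]), 'qd': array([ 0.04, -0.  , -0.1 , -0.04,  0.1 , -0.03]), 'joint_efforts': array([ 5.800e-01, -5.660e+01, -4.793e+01,  3.800e-01, -1.230e+00,
       -4.000e-02]), 'tool_pos': array([589.68, 213.56, 262.36]), 'tcp_rot': array([ 1.7993e+02, -2.0000e-02,  8.3290e+01]), 'ft_force': array([-3.11, -1.21,  6.61]), 'wrist_torque': array([-0.27,  0.52, -0.02]), 'grip_force': np.float64(39.78), 'finger_gap': np.float64(30.8)}
```

Call:
step_arm(
  targets=[
    [[0,0,0,0,0,0],[0,0,0,0,0,0],[0,0,0,0,0,0],[0,0,35,0,0,0],[0,0,70,0,0,0],[0,0,70,0,0,0]],
  ],
  fingers=-1,
)

```text
time: 38.37
tool_pos: [591.6, 214.4, 339.3]
tcp_rot: [179.4, -0.2, 83.3]
ft_force: [0.8, 0.7, 2.6]
finger_gap: 85.6
grip_force: 0.0
```

```bash
python3 - <<'E'
from h import *
W2=snap('wrist','w10');W1=load('w9');T=snap('top','top10')
for W in(W1,W2):
    img=W['img'].astype(np.uint8);hsv=cv2.cvtColor(img,cv2.COLOR_BGR2HSV)
    u,v=np.meshgrid(np.arange(512),np.arange(384));P=atz(W,np.c_[u.ravel(),v.ravel()],268).reshape(384,512,3)-[589.5,213.8,268]
    rr=np.hypot(P[...,0],P[...,1]);m=(rr<17)&(hsv[...,1]<120)&(hsv[...,2]>90)
    d=P[m];print(m.sum(),d.mean(0).round(1),np.degrees(np.arctan2(d[:,1],d[:,0]))[rr[m]>6].mean() if m.sum() else 0)
c,st,m=blob(T['img'],(50,120,40),(75,255,255));print(c,atz(T,[c],46))
a=load('w9')['img'][150:280,180:340];b=W2['img'][150:280,180:340];cv2.imwrite('pics/k.png',cv2.resize(np.hstack([a,b]).astype(np.uint8),None,fx=2.4,fy=2.4))
q=r.sense();print(q['time'],q['tool_pos'])
E
```

```text
172 [10.3 -3.9  0. ] -19.831571205530786
262 [ -3.3 -11.1   0. ] -104.18807733571929
[255.71910112 217.87640449] [[560.457029    -5.59810529  46.        ]]
38.4667 [590.56321583 214.07523151 333.63069066]
```

View pics/k.png

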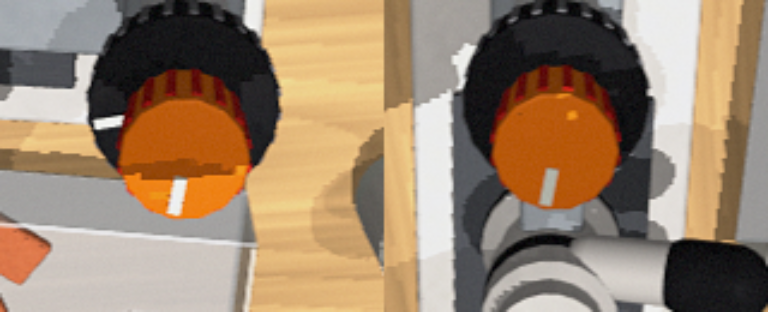

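k.png: fine mark at crop (177,197) before and (165,187) after; compute its world angle.

```bash
python3 - <<'E'
from h import *
for f,mk,ce in(('w9',(177,197),(184,155)),('w10',(165,187),(171,150))):
    W=load(f);m=np.array(mk)/2.4+(180,150);c=np.array(ce)/2.4+(180,150)
    p,q=atz(W,[m,c],268);print(p,q,np.degrees(np.arctan2(*(p-[589.5,213.8,268])[1::-1])),np.degrees(np.arctan2(*(p-q)[1::-1])))
E
```

```text
[600.35536883 211.83154631 268.        ] [589.60990931 214.39494595 268.        ] -10.278022245010838 -13.417507865983694
[588.66814543 205.24209472 268.        ] [591.35020177 214.90989389 268.        ] -95.55188331702794 -105.5051637848664
```

No slip (≈92°). Go back to the blade.

Call:
step_arm(
  targets=[
    [[-5,-35,0,0,0,-0.02],[-10,-75,0,0,0,-0.02],[-16,-115,0,0,0,-0.02],[-22,-155,0,0,0,-0.02],[-28,-195,0,0,0,-0.02],[-31,-219,-15,0,0,-0.02],[-31,-219,-55,0,0,-0.02],[-31,-219,-95,0,0,-0.02],[-31,-219,-135,0,0,-0.02],[-31,-219,-175,0,0,-0.02],[-31,-219,-215,0,0,-0.02],[-31,-219,-245,0,0,-0.02]],
  ],
)

```text
time: 39.47
tool_pos: [555.4, -5.0, 80.7]
tcp_rot: [-179.7, -0.0, 82.2]
ft_force: [-0.6, 0.5, -1.2]
finger_gap: 85.5
grip_force: 0.0
```

Call:
step_arm(
  targets=[
    [[0,0,-10,0,0,0],[0,0,-14,0,0,0],[0,0,-14,0,0,0],[0,0,-14,0,0,0],[0,0,-14,0,0,0]],
  ],
)

```text
time: 39.88
tool_pos: [560.5, -5.4, 74.8]
tcp_rot: [179.7, -0.0, 82.2]
ft_force: [0.6, 0.1, 0.3]
finger_gap: 85.6
grip_force: 0.0
```

```bash
python3 - <<'E'
from h import *
for i in range(2):
    W=snap('wrist','w11');q=r.sense();print(q['time'],q['tool_pos'].round(2),q['tcp_rot'].round(2),q['ft_force'].round(1),turn(rot([180,0,82.2])))
E
```

```text
39.9333 [560.48  -5.43  74.71] [ 1.7974e+02 -3.0000e-02  8.2160e+01] [-0.4 -0.2  0.4] [0.    0.005 0.001]
39.9833 [560.23  -5.39  74.43] [ 1.7976e+02 -2.0000e-02  8.2170e+01] [-0.4 -0.3  0.2] [0.    0.004 0.001]
```

Call:
step_arm(
  targets=[
    [[0,-0.5,-6,0,0,0],[0,-0.5,-10,0,0,0],[0,-0.5,-10,0,0,0],[0,-0.5,-10,0,0,0],[0,-0.5,-10,0,0,0],[0,-0.5,-10,0,0,0]],
  ],
)

```text
time: 40.48
tool_pos: [558.6, -5.7, 62.1]
tcp_rot: [180.0, -0.0, 82.2]
ft_force: [-0.6, 0.5, -0.6]
finger_gap: 85.3
grip_force: 0.0
```

Call:
step_arm(
  targets=[
    [[0,0,0,0,0,0],[0,0,0,0,0,0]],
  ],
)

```text
time: 40.65
tool_pos: [558.6, -5.7, 62.2]
tcp_rot: [180.0, -0.0, 82.2]
ft_force: [-0.2, 0.9, -0.2]
finger_gap: 85.3
grip_force: 0.0
```

Call:
step_arm(
  targets=[
    [[0,0,0,0,0,0],[0,0,0,0,0,0],[0,0,0,0,0,0],[0,0,0,0,0,0],[0,0,0,0,0,0],[0,0,0,0,0,0],[0,0,0,0,0,0],[0,0,0,0,0,0],[0,0,0,0,0,0]],
  ],
  fingers=1,
  newtons=50,
)

```text
time: 41.4
tool_pos: [558.7, -5.8, 62.2]
tcp_rot: [180.0, -0.0, 82.2]
ft_force: [0.5, 0.4, 1.9]
finger_gap: 21.2
grip_force: 49.8
```

Call:
step_arm(
  targets=[
    [[-0.1,-1,0,0,0,0],[-0.3,-2,0,0,0,0],[-0.4,-3,0,0,0,0],[-0.6,-4.5,0,0,0,0],[-0.8,-6,0,0,0,0],[-1.1,-8,0,0,0,0]],
  ],
)

```text
time: 41.9
tool_pos: [557.7, -11.9, 62.2]
tcp_rot: [180.0, -0.2, 82.2]
ft_force: [1.3, 9.5, 1.8]
finger_gap: 21.3
grip_force: 49.8
```

```bash
python3 - <<'E'
from h import *
q=r.sense();print({k:np.round(v,2) for k,v in q.items()})
E
```

```text
{'time': np.float64(41.9), 'joint_pos': array([ -6.6 ,  11.12, 102.16,   0.19,  66.69,   1.13]), 'qd': array([-2.55, -0.4 ,  0.51, -0.  , -0.11, -2.5 ]), 'joint_efforts': array([ -4.99, -53.29, -43.22,  -2.9 ,   0.06,   0.1 ]), 'tool_pos': array([557.72, -11.92,  62.21]), 'tcp_rot': array([179.97,  -0.18,  82.2 ]), 'ft_force': array([1.33, 9.54, 1.79]), 'wrist_torque': array([ 1.31, -0.2 ,  0.03]), 'grip_force': np.float64(49.78), 'finger_gap': np.float64(21.33)}
```

Drag ≈9.5 N, in the wanted band. Continue drawing.

Call:
step_arm(
  targets=[
    [[-0.3,-2,0,0,0,0],[-0.5,-4,0,0,0,0],[-0.8,-6,0,0,0,0],[-1.1,-8,0,0,0,0],[-1.4,-10,0,0,0,0],[-1.6,-12,0,0,0,0],[-1.9,-14,0,0,0,0],[-2.2,-16,0,0,0,0],[-2.5,-18,0,0,0,0],[-2.7,-20,0,0,0,0],[-3,-22,0,0,0,0],[-3.3,-24,0,0,0,0]],
  ],
)

```text
time: 42.9
tool_pos: [554.4, -36.0, 62.2]
tcp_rot: [180.0, -0.2, 82.2]
ft_force: [1.0, 10.2, 1.9]
finger_gap: 21.0
grip_force: 49.9
```

Call:
step_arm(
  targets=[
    [[-0.3,-2,0,0,0,0],[-0.5,-4,0,0,0,0],[-0.8,-6,0,0,0,0],[-1.1,-8,0,0,0,0],[-1.4,-10,0,0,0,0],[-1.6,-12,0,0,0,0],[-1.9,-14,0,0,0,0],[-2.2,-16,0,0,0,0],[-2.5,-18,0,0,0,0],[-2.7,-20,0,0,0,0],[-3,-22,0,0,0,0],[-3.3,-24,0,0,0,0]],
  ],
)

```text
time: 43.9
tool_pos: [550.9, -61.9, 62.2]
tcp_rot: [180.0, -0.0, 82.2]
ft_force: [-0.0, 2.5, 2.9]
finger_gap: 21.3
grip_force: 50.0
```

Call:
step_arm(
  targets=[
    [[-0.4,-3,0,0,0,0],[-0.8,-6,0,0,0,0],[-1.2,-9,0,0,0,0],[-1.6,-12,0,0,0,0],[-2.1,-15,0,0,0,0],[-2.5,-18,0,0,0,0],[-2.9,-21,0,0,0,0],[-3.4,-25,0,0,0,0],[-4,-29,0,0,0,0],[-4.5,-33,0,0,0,0],[-5.1,-37,0,0,0,0],[-5.5,-40,0,0,0,0]],
  ],
)

```text
time: 44.9
tool_pos: [545.2, -102.3, 62.1]
tcp_rot: [180.0, -0.0, 82.1]
ft_force: [0.7, 4.3, 4.7]
finger_gap: 21.0
grip_force: 50.2
```

```bash
python3 - <<'E'
from h import *
q=r.sense();print({k:np.round(v,2) for k,v in q.items()})
E
```

```text
{'time': np.float64(44.9), 'joint_pos': array([-1.5930e+01,  1.0720e+01,  1.0263e+02,  2.0000e-02,  6.6640e+01,
       -8.0800e+00]), 'qd': array([-3.63,  0.2 , -0.25,  0.01,  0.11, -3.57]), 'joint_efforts': array([ -1.83, -51.46, -42.14,  -1.46,  -0.22,   0.09]), 'tool_pos': array([ 545.24, -102.27,   62.06]), 'tcp_rot': array([ 1.7999e+02, -2.0000e-02,  8.2150e+01]), 'ft_force': array([0.74, 4.27, 4.69]), 'wrist_torque': array([ 0.86, -0.13, -0.  ]), 'grip_force': np.float64(50.23), 'finger_gap': np.float64(20.99)}
```

Call:
step_arm(
  targets=[
    [[0,0,8,0,0,0],[-1,-8,22,0,0,0],[-5,-30,38,0,0,0.01],[-12,-60,40,0,0,0.02],[-20,-95,40,0,0,0.04],[-29,-133,40,0,0,0.058],[-38,-171,40,0,0,0.058],[-47,-208,35,0,0,0.058],[-53,-238,20,0,0,0.058],[-56,-252,5,0,0,0.058],[-56,-252,-10,0,0,0.058],[-56,-252,-20,0,0,0.058]],
  ],
)

```text
time: 45.9
tool_pos: [487.2, -354.6, 39.9]
tcp_rot: [-179.8, -0.1, 85.4]
ft_force: [-0.9, 0.9, -2.5]
finger_gap: 20.9
grip_force: 49.4
```

Call:
step_arm(
  targets=[
    [[0,0,-3,0,0,0],[0,0,-6,0,0,0],[0,0,-8,0,0,0],[0,0,-8,0,0,0],[0,0,-8,0,0,0],[0,0,-8,0,0,0]],
  ],
)

```text
time: 46.4
tool_pos: [490.0, -353.8, 35.0]
tcp_rot: [179.9, 0.0, 85.5]
ft_force: [-0.1, -0.9, -2.3]
finger_gap: 21.2
grip_force: 49.3
```

```bash
python3 - <<'E'
from h import *
q=r.sense();print({k:np.round(v,2) for k,v in q.items() if k in('time','tool_pos','tcp_rot','ft_force','finger_gap')})
E
```

```text
{'time': np.float64(46.4), 'tool_pos': array([ 490.02, -353.81,   35.04]), 'tcp_rot': array([1.7992e+02, 4.0000e-02, 8.5530e+01]), 'ft_force': array([-0.09, -0.88, -2.33]), 'finger_gap': np.float64(21.18)}
```

Call:
step_arm(
  targets=[
    [[0,0,-1.5,0,0,0],[0,0,-3,0,0,0],[0,0,-3,0,0,0],[0,0,-3,0,0,0]],
  ],
)

```text
time: 46.73
tool_pos: [489.4, -353.7, 31.1]
tcp_rot: [180.0, -0.0, 85.5]
ft_force: [0.2, 1.0, -2.0]
finger_gap: 21.2
grip_force: 49.5
```

Call:
step_arm(
  targets=[
    [[0,0,-0.4,0,0,0],[0,0,-0.7,0,0,0],[0,0,-0.7,0,0,0],[0,0,-0.7,0,0,0]],
  ],
)

```text
time: 47.07
tool_pos: [489.4, -353.8, 31.1]
tcp_rot: [180.0, -0.0, 85.5]
ft_force: [-1.2, 2.3, 4.8]
finger_gap: 21.2
grip_force: 50.4
```

Call:
step_arm(
  targets=[
    [[0,0,-0.4,0,0,0],[0,0,-0.4,0,0,0],[0,0,-0.4,0,0,0]],
  ],
)

```text
time: 47.32
tool_pos: [489.4, -353.8, 31.1]
tcp_rot: [180.0, -0.0, 85.5]
ft_force: [-4.5, 3.9, 8.8]
finger_gap: 21.8
grip_force: 51.0
```

On the mat. Relieve, release, retreat.

Call:
step_arm(
  targets=[
    [[0,0,0.8,0,0,0],[0,0,0.8,0,0,0]],
  ],
)

```text
time: 47.48
tool_pos: [489.5, -353.9, 31.1]
tcp_rot: [180.0, -0.0, 85.5]
ft_force: [-1.7, 0.7, 5.7]
finger_gap: 21.5
grip_force: 50.2
```

Call:
step_arm(
  targets=[
    [[0,0,0,0,0,0],[0,0,0,0,0,0],[0,0,0,0,0,0],[0,0,0,0,0,0],[0,0,25,0,0,0],[0,0,60,0,0,0],[0,0,100,0,0,0],[0,0,140,0,0,0],[0,0,170,0,0,0],[0,0,170,0,0,0]],
  ],
  fingers=-1,
)

```text
time: 48.32
tool_pos: [492.5, -356.4, 210.0]
tcp_rot: [179.4, 0.4, 85.5]
ft_force: [1.5, -0.8, 1.7]
finger_gap: 85.6
grip_force: 0.0
```

```bash
python3 - <<'E'
from h import *
W=snap('wrist','w12');T=snap('top','top12');S=snap('scene','s12');T0=load('top0')
for nm,lo,hi in(('g',(50,120,40),(75,255,255)),('b',(105,120,40),(130,255,255))):
    for t in(T0,T): print(nm,blob(t['img'],lo,hi,(310,185,410,275))[:2])
c,st,m=blob(W['img'],(50,120,30),(75,255,255));print(c,cv2.minAreaRect(np.argwhere(m)[:,::-1].astype(np.float32)),r.sense()['tool_pos'],r.sense()['time'])
cv2.imwrite('pics/f.png',np.hstack([cv2.resize(W['img'],(400,300)),cv2.resize(T['img'][90:330,130:450],(400,300))]))
E
```

```text
g (array([380.17431193, 246.85779817]), array([367, 242,  28,  10, 218], dtype=int32))
g (array([379.65425532, 245.42021277]), array([366, 241,  29,  11, 188], dtype=int32))
b (array([380.49339207, 215.1938326 ]), array([367, 210,  28,  11, 227], dtype=int32))
b (array([380.50655022, 215.23144105]), array([367, 210,  28,  11, 229], dtype=int32))
[248.96138657 163.66476525] ((249.0, 164.0), (90.0, 26.0), 90.0) [ 489.36262341 -353.76572016  200.70339138] 48.4667
```

View pics/f.png

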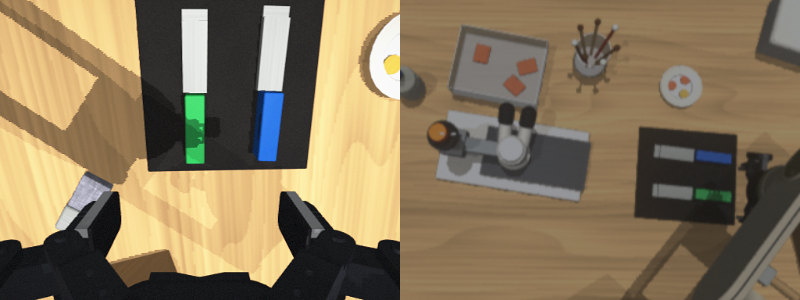

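The final picture shows the green blade flat on the mat in its old place, the blue one unmoved, and the gripper clear above.

```bash
python3 -c "
from h import *
print(r.hand_in())"
```

```text
the job is handed in; nothing more can be done
None
```

The job is handed in, with no verdict shown: the guard was set to about 3 mm clearance, then pressed about 1.5 mm with a 0.26 turn of the fine knob; the blade drew out at about 10 N and lies flat on the mat, blue blade unmoved. My first coarse setting left only about 1 mm, so I drew the blade back, backed the coarse knob off and reinserted it, and both times I briefly lifted the held blade against the guard to measure the gap.

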